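# Wedge the sprung catch open and move the gel cassette to the drain rack

## Task

The green-framed gel cassette in the casting stand is held down by a sprung catch that will not stay open by itself. Push the orange wedge, thin end first, along the gap between the black fence and the catch's red thumb plate until the catch stays fully drawn back with your hand off the wedge; then lift the cassette out and stand it upright, fully down, in the middle slot of the white drain rack, next to the cassette already there. Leave the catch wedged open and do not disturb the stored cassette, the bottles or the dish.

Things in the scene. Friction and masses are not known exactly. Their poses are not given: they have to be found in the camera images.
- stand: Pale grey casting stand, fixed. Origin on the bench under the cassette's middle; x along the cassette's thickness (away from the robot at yaw 0), y along its width. Base 14 mm thick, x +-60, y -75 to +135 mm. End channels, to z = 70 mm, enclose the cassette's ends from |y| = 44 mm out with 2 mm play: it comes out only straight up, its middle is free on both faces.
- gap (a point): On the black latch case at the stand's +y end; axes as the stand's. Point at z = 120 mm on the case's flat top (the ledge, x +-22 mm, y -7 to +61 mm from here), on the +y face of a black fence (x +-22 mm, 7 mm thick, 26 mm high), level in x with the red thumb plate. From here the gap runs in +y to the plate, 10 mm wide with the catch closed, open at both x ends and above.
- catch (a joint): Slide of the sprung catch along the stand's +y, in m: 0 closed, 0.020 at its stop. Closed, its steel nose reaches 8 mm over the +y end of the cassette's top, just above it, and blocks its rise; beyond 0.011 the cassette passes freely. The spring shuts it with 4 N closed, 6.5 N at 0.014; pushing the wedge in takes up to about 10 N.
- thumb_plate (a point): Top middle of the inner (-y) face of the catch's red thumb plate, 26 mm wide (x), 6 mm thick (y), standing 30 mm up from the ledge; moves with the catch. Axes as the stand's.
- wedge: Orange wedge, 130 mm long (x), 34 mm high, 60 g, on its narrow edge; origin at the middle of its underside, tip to +x. Face y = -12 mm is flat; the other is parallel (24 mm thick) from x = -65 to +15, then slopes to a 4 mm tip (y -12 to -8) at x = +65. Ribs x = -47. Goes in as it stands, flat face along the fence, tip to the stand's +x, till its origin is level in x with the gap: catch at 0.014.
- cassette: Gel cassette: clear plates in a green frame, 16 mm thick (x), 110 mm wide (y), 92 mm tall, about 220 g, standing on the stand's base (z = 14 mm); origin at the middle of its underside. Grip it across the 16 mm of its solid top bar (uppermost 20 mm), near the middle.
- rack: White drain rack, fixed, 176 mm (x) by 90 mm (y), origin under its middle; three upright slots 55 mm apart along x, cassette thickness along x. Slots are 20 mm wide, floor z = 12 mm, flaring to 34 mm from z = 43 to 59 mm (top of the teeth, which stand at y = +-38 mm); open at both y ends. Slot 1 (+x end, one blue dot) is taken; 2 is the middle.
- slot_1 (a point): Middle of the floor of slot 1, at the rack's +x end; axes as the rack's.
- slot_2 (a point): Middle of the floor of slot 2, the middle slot (z = 12 mm); axes as the rack's.
- cassette_stored: Second cassette, exactly like the first, standing in slot 1 of the rack; origin at the middle of its underside. Stays there.
- reagent_1: Brown bottle with a black cap, 50 mm wide, 98 mm tall, behind the work; origin at the middle of its underside. Bystander.
- reagent_2: White bottle with a green cap, 42 mm wide, 99 mm tall, left of the stand; origin at the middle of its underside. Bystander.
- petri_1: Pink culture dish, 61 mm wide, 14 mm high, near the front edge at the right; origin at the middle of its underside. Bystander.
There are look-alikes about, which are no part of the job. Leave any blue or pink look-alike of the cassette alone.

How it is judged (in metres and radians):
On the way, in this order (a step that is already met when the one before it is completed fails the run):
1. the catch stands drawn back by at least 11.5 mm on the wedge alone, untouched by the robot, with the cassette still down in the stand (value of joint catch above 0.0115 m and contact force between each of the arm, the fingers and wedge below 0.1 N and contact force between each of the fingers, the arm and stand below 0.1 N and contact force between wedge and stand above 0.5 N and z of cassette in the frame of stand below 0.022 m), for 0.3 s.
2. the cassette is lifted clear above the end channels with the catch still wedged back (z of cassette in the frame of stand above 0.075 m and value of joint catch above 0.0115 m and horizontal distance between wedge and gap below 0.06 m), for 0.05 s.
At the end, for the whole second after the job is handed in: The cassette rests in the middle slot: foot within 6 mm across and 20 mm along it, less than 5 mm off its floor, within 10 degrees of upright and of the slot; the wedge in the gap still holds the catch back at least 11.5 mm; the stored cassette stands in slot 1 within 20 mm (x of cassette in the frame of slot_2 between -0.006 and 0.006 m and y of cassette in the frame of slot_2 between -0.02 and 0.02 m and z of cassette in the frame of slot_2 below 0.005 m and angle between each of cassette, cassette_stored's own z axis and vertical below 0.17 rad and angle between the x axis of cassette and the x axis of rack, either way round below 0.17 rad and linear speed of each of cassette, wedge below 0.02 m/s and value of joint catch above 0.0115 m and horizontal distance between wedge and gap below 0.06 m and distance between cassette_stored and slot_1 below 0.02 m); the robot touches nothing.
It fails at once if the cassette is tipped by more than 35 degrees (angle between cassette's own z axis and vertical above 0.6 rad).
It fails at once if the stored cassette is pushed about by more than 20 mm or tipped by more than 15 degrees (distance of cassette_stored from where it was at the start of the episode above 0.02 m or angle between cassette_stored's own z axis and vertical above 0.26 rad).
It fails at once if a bottle or the dish is moved by more than 30 mm (distance of any of reagent_1, reagent_2, petri_1 from where it was at the start of the episode above 0.03 m).
It also fails if it takes over 54 s, if anything falls off the work surface, if the arm or the gripper's body presses on something with over 40 N, if the wrist force passes 120 N, or if a joint passes its speed limit or range.

## Robot

A 6-joint arm with a two-finger parallel gripper is mounted at the origin on a cart in front of the work surface, level with it; the furniture and walls round the work are solid. World frame = base frame: x ahead of the robot, y to its left, z up, the work surface at z = 0. Lengths are in m, angles in degrees, forces in N, time in s.
With the tool pointing down it reaches from about 0.425 to 0.925 m from the base axis. Payload 12.5 kg.
Tool frame: the origin (TCP) lies on the front face of the gripper's body, between the roots of the fingers; the fingertips stand 73 mm ahead of it and the grasp point (between the pads) lies 54 mm ahead of it; z points along the fingers, y is the direction in which the jaws open and shut (so a half turn about z gives the same grasp; the last joint's range is limited). The gripper opens to 85 mm and grips with 20 to 120 N. Pads are 22 mm wide; open, the fingers measure 114 mm over their backs; the gripper's body (76 mm by 85 mm) begins 54 mm behind the grasp point. The pads swing forward as they close: fully open they stand 13 mm farther back than shut.
Start: joints at [-76.983, 28.126, 89.318, -0, 62.55, -6.05], TCP at [0.204, -0.591, 0.304] pointing down, gripper open.
Joint ranges: [-177.58, 177.58], [-47.91, 125.51], [2.72, 160], [-65.01, 245.01], [3.68, 167.84], [-153.87, 153.87]. Speed limits (degrees/s): [127.2, 127.2, 159.86, 180, 180, 180].

## Interface

Orientations are given as a 3x3 rotation matrix whose columns are the frame's x, y, z axes.
In Python, from cell import status, cams, r gives the robot as it stands. The module is installed in compiled form; this text tells all that it offers.
- The arm moves only by the tool move_arm, never from a script. Its argument "increments" is a list of rows, each an object of numbers: "dx", "dy", "dz": the shift along the tool's x, y, z in units of 50 mm (1.0 is 50 mm); "wx", "wy", "wz": the turn, a rotation vector about the tool's x, y, z in units of 5 degrees (1.0 is 5 degrees). A call has 1 to 5 rows; each row shifts and turns the commanded pose from where the row before left it, along the tool's axes as they then stand; what a row does not reach is not made up. A row lasts 1/10 s, in which the tool goes at most 50 mm and 8.59 degrees, less where a joint would pass 70% of its speed; a pose out of reach is approached as far as the arm can. A call is refused whole if a number of a shift passes 1 or a number of a turn 1, either way. A call with a gripper value outside its range is refused whole. "claw" is the gripper command: -1 is fully open, 1 is shut, values between are in proportion, set as the call begins (left out, the last holds). The fingers move at their own pace and stop on an object; "newtons" is the grip in N (left out, the last holds). Time passes only in rows, so rows that do not move let the fingers close. It gives the time, the measured TCP pose, the force and the opening at its end, in the units of the state.
- status.state(): the state, without advancing time (a new reading comes with each control period).
- cams.capture(name): name is "scene" or "top" or "wrist"; returns the picture (480x640x3 uint8, red, green, blue); there is no depth.
- cams.calibration(name): a dict with "intrinsics" (3x3 intrinsics, pixels), "xyz" and "rotation" of the camera in the world; the wrist camera has in their place "mount" (4x4, takes a point from camera to tool coordinates, whose origin is the TCP and whose axes are the flange's). Camera axes: x right, y down, z forward; pixel columns grow to the right and rows downward; lengths in m; the calibration is good to about 2 mm. A picture is of the moment at which its call begins: read the wrist's pose just before it. calibration takes no time and is no camera call.
- r.hand_in(): hands the job in, once; it reports no verdict.
Trained networks look in the newest picture that a camera, given by its name, has taken for a name from the list of things; names that differ only in an ending like _2 or _b are one class to them, and where a whole thing is asked for, a point or a joint stands for the part that bears it (a point fixed in the world has none). Each returns a list of dicts, best first, with "p" (0 to 1); they miss things now and then, are a little off and sometimes report something else, mostly with a low value. They report only what shows in the picture. A call takes as long as a camera call. They do not tell look-alikes from the thing itself.
- cams.find_in(label, camera): "at" ([column, row] in pixels, amid what is visible of it).
- cams.trace(label, camera): "mask" (480x640 bool, what is visible of it) and "at" ([column, row] in pixels, amid what is visible of it).
The state is a dict: "t": time; "joints": joint angles; "dq": joint speeds; "joint_torque": joint torques, N m; "tool_pos": TCP position; "orientation": TCP orientation; "contact_force": force on the tool from outside, world axes, zero at the start; "moment": the same for the moment, N m; "grip_width": opening from 0.0 (shut) to 1.0 (fully open).
Only numpy, scipy, OpenCV 4.12 (cv2) and the standard library are available. Lean on these libraries where they do the work, as an engineer would, in place of code of your own. Each camera call takes 0.05 s, during which the arm holds its last target.

## Working session

There is one attempt and no reset: what is moved stays moved. The work goes in short steps, Python scripts to look and compute and a tool call to move; the robot and the scene stay as the last step left them, time stands still between calls to the robot, and variables do not carry over. Pictures are saved under pics/ and viewed, and the job is handed in when it is done.

Besides the shell and the picture viewer there is one more tool, called after "Request:" as name([rows], argument=value, ...), one row to a line, values as JSON. move_arm: Moves the arm, as the interface text tells. Its arguments: {"type":"object","properties":{"increments":{"type":"array","items":{"type":"object","properties":{"dx":{"type":"number"},"dy":{"type":"number"},"dz":{"type":"number"},"wx":{"type":"number"},"wy":{"type":"number"},"wz":{"type":"number"}}}},"claw":{"type":"number"},"newtons":{"type":"number"}},"required":["increments"]}

```bash
mkdir -p pics
cat > h.py <<'E'
import numpy as np, cv2
from cell import status, cams, r
def save(img,name): cv2.imwrite('pics/'+name,cv2.cvtColor(img,cv2.COLOR_RGB2BGR))
E
python3 - <<'E'
from h import *
print(status.state())
for n in ('scene','top'):
    im=cams.capture(n); save(im,n+'0.png'); np.save(n+'0.npy',im); c=cams.calibration(n); print(n,c)
print(cams.calibration('wrist'))
E
```

```text
{'t': 0.0, 'joints': array([-7.69817183e+01,  2.81652707e+01,  8.93505818e+01, -8.32353079e-05,
        6.25481586e+01, -6.05004403e+00]), 'dq': array([-0.01480871,  0.01500218, -0.06563183,  0.03461869,  0.08947055,
       -0.07551514]), 'joint_torque': array([-2.79483975e-03, -6.18470764e+01, -2.61595863e+01, -2.53634698e-04,
        4.02640129e-03, -5.16414116e-05]), 'tool_pos': array([ 0.20417755, -0.59055719,  0.30331276]), 'orientation': array([[ 9.45129456e-01,  3.26695955e-01, -2.52919835e-04],
       [ 3.26696032e-01, -9.45128837e-01,  1.08820069e-03],
       [ 1.16468934e-04, -1.11111843e-03, -9.99999376e-01]]), 'contact_force': array([ 0.56630336, -0.3125927 ,  0.22022516]), 'moment': array([ 0.00661163, -0.00018574,  0.01894632]), 'grip_width': 0.9972766357983723}
scene {'intrinsics': array([[481.63481639,   0.        , 322.46227931],
       [  0.        , 481.63481639, 236.75363229],
       [  0.        ,   0.        ,   1.        ]]), 'xyz': array([-0.24639348,  0.49281572,  1.18077743]), 'rotation': array([[-0.44274762, -0.68923724,  0.57352121],
       [-0.89663483,  
[... 280 characters left out ...]
129545, 1.2595878 ]), 'rotation': array([[ 0.01321086, -0.99772251,  0.0661458 ],
       [-0.99990819, -0.01338116, -0.00213219],
       [ 0.00301244, -0.06611156, -0.99780769]])}
{'intrinsics': array([[424.61383851,   0.        , 315.03962498],
       [  0.        , 424.61383851, 231.97835478],
       [  0.        ,   0.        ,   1.        ]]), 'mount': array([[ 1.28570876e-03, -9.45962167e-01, -3.24274460e-01,
         8.38473442e-02],
       [ 9.99999148e-01,  1.28902130e-03,  2.04586846e-04,
         6.16713962e-04],
       [ 2.24465268e-04, -3.24274447e-01,  9.45963019e-01,
        -7.09216345e-02],
       [ 0.00000000e+00,  0.00000000e+00,  0.00000000e+00,
         1.00000000e+00]])}
```

View pics/scene0.png

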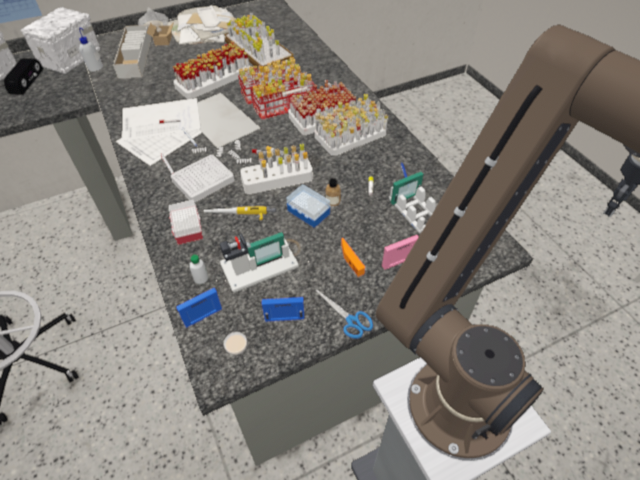

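View pics/top0.png

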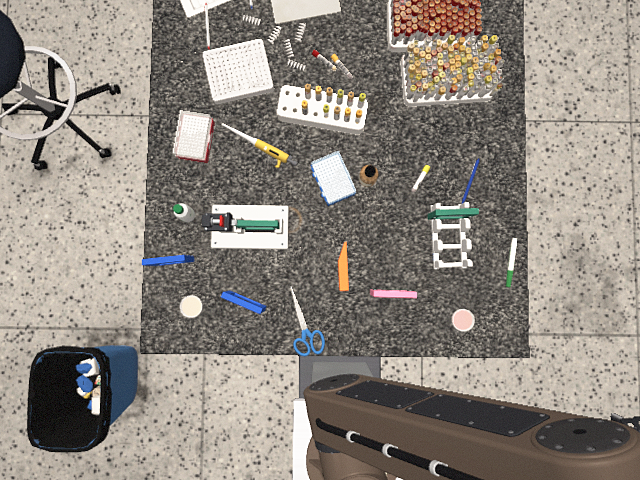

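Run:
```python
from h import *
for n in ('scene','top'):
    cams.capture(n)
    for l in ('wedge','cassette','gap','thumb_plate','rack','stand'):
        print(n,l,[(np.round(d['at']).tolist(),round(d['p'],2)) for d in cams.find_in(l,n)])
print(status.state()['t'])
```

```text
scene wedge [([351.0, 260.0], 0.66)]
scene cassette [([399.0, 254.0], 0.79), ([270.0, 249.0], 0.78), ([202.0, 308.0], 0.69), ([284.0, 310.0], 0.62)]
scene gap [([246.0, 265.0], 0.78)]
scene thumb_plate []
scene rack [([415.0, 205.0], 0.89)]
scene stand [([246.0, 263.0], 0.71)]
top wedge [([338.0, 273.0], 0.64), ([255.0, 226.0], 0.62), ([452.0, 247.0], 0.17)]
top cassette [([397.0, 294.0], 0.84), ([252.0, 228.0], 0.78), ([167.0, 258.0], 0.72), ([244.0, 300.0], 0.7), ([452.0, 210.0], 0.26)]
top gap [([245.0, 227.0], 0.79)]
top thumb_plate [([221.0, 222.0], 0.66), ([257.0, 227.0], 0.5)]
top rack [([457.0, 245.0], 0.94)]
top stand [([243.0, 229.0], 0.78), ([184.0, 212.0], 0.25), ([454.0, 248.0], 0.22)]
0.8
```

```bash
cat >> h.py <<'E'
def cam(n,st=None):
    c=cams.calibration(n); K=np.array(c['intrinsics'])
    if n!='wrist': return K,np.array(c['rotation']),np.array(c['xyz'])
    st=st or status.state(); M=np.array(c['mount']); R=np.array(st['orientation']); p=np.array(st['tool_pos'])
    return K,R@M[:3,:3],R@M[:3,3]+p
def toz(C,px,z):
    K,R,p=C; px=np.atleast_2d(px).astype(float)
    d=np.c_[px,np.ones(len(px))]@np.linalg.inv(K).T@R.T
    return p+d*((z-p[2])/d[:,2])[:,None]
def proj(C,P):
    K,R,p=C; q=(np.atleast_2d(P)-p)@R@K.T; return q[:,:2]/q[:,2:]
def tri(obs):  # list of (C,px)
    A=np.zeros((3,3));b=np.zeros(3)
    for C,px in obs:
        K,R,p=C; d=R@np.linalg.inv(K)@np.array([px[0],px[1],1.]); d/=np.linalg.norm(d)
        Q=np.eye(3)-np.outer(d,d); A+=Q;b+=Q@p
    x=np.linalg.solve(A,b)
    return x
E
python3 - <<'E'
from h import *
C=cam('top')
for nm,px,z in [('wedge tip',(345,242),.034),('wedge rear',(343,290),.034),('stand tl',(211,206),.014),('stand tr',(288,206),.014),('stand br',(288,248),.014),('cass l',(236,225),.106),('cass r',(279,225),.106),('plate',(219,221),.15),('stored l',(427,214),.104),('stored r',(480,211),.104),('rack bl',(434,266),.059),('rack br',(470,265),.059),('rack tl',(433,206),.059)]:
    print(nm,toz(C,px,z).round(3))
im=np.load('top0.npy'); 
save(cv2.resize(im[190:310,190:350],None,fx=5,fy=5,interpolation=2),'topcrop1.png')
save(cv2.resize(im[150:310,390:530],None,fx=4,fy=4,interpolation=2),'topcrop2.png')
E
```

```text
wedge tip [[0.578 0.023 0.034]]
wedge rear [[0.449 0.027 0.034]]
stand tl [[0.673 0.389 0.014]]
stand tr [[0.676 0.178 0.014]]
stand br [[0.561 0.176 0.014]]
cass l [[0.612 0.303 0.106]]
cass r [[0.613 0.194 0.106]]
plate [[0.617 0.336 0.15 ]]
stored l [[ 0.647 -0.181  0.104]]
stored r [[ 0.656 -0.316  0.104]]
rack bl [[ 0.516 -0.21   0.059]]
rack br [[ 0.52  -0.304  0.059]]
rack tl [[ 0.674 -0.208  0.059]]
```

View pics/topcrop1.png

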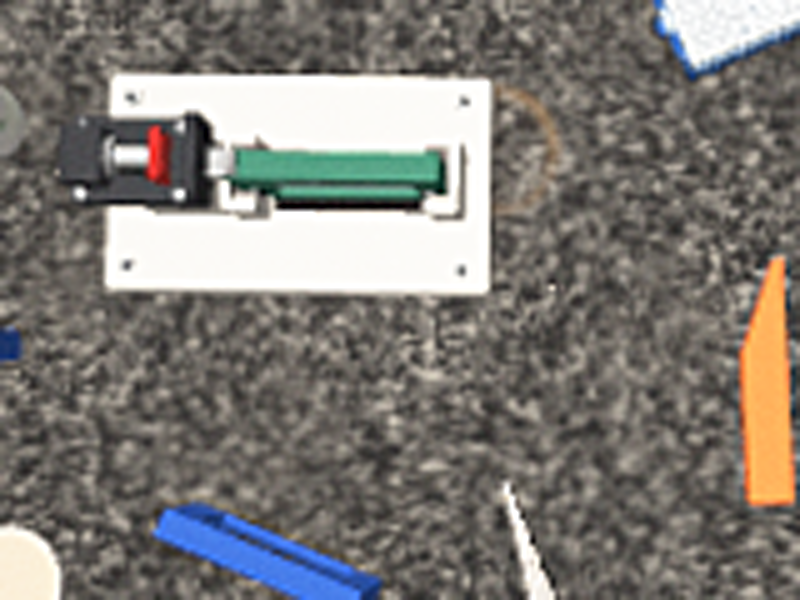

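View pics/topcrop2.png

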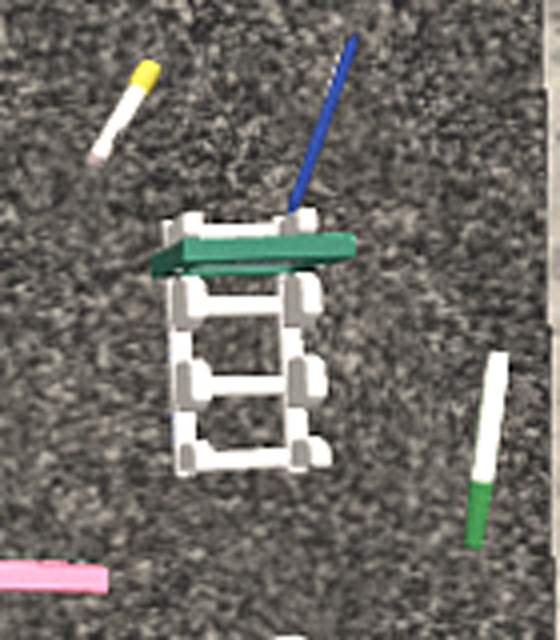

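```bash
cat >> h.py <<'E'
def Rz(yaw):  # tool down with tool x at world yaw deg
    a=np.radians(yaw); return np.array([[np.cos(a),np.sin(a),0],[np.sin(a),-np.cos(a),0],[0,0,-1.]])
from scipy.spatial.transform import Rotation as Ro
def plan(pos,yaw,n,st=None):
    st=st or status.state(); R=np.array(st['orientation']); p=np.array(st['tool_pos']); T=Rz(yaw)
    w=Ro.from_matrix(R.T@T).as_rotvec()/n; d=(np.array(pos)-p)/n
    print('t',st['t'],'from',p.round(4),'rot deg',np.degrees(w*n).round(2))
    for i in range(n):
        x=R.T@d/0.05; print((x).round(3), (np.degrees(w)/5).round(3)); R=R@Ro.from_rotvec(w).as_matrix()
E
python3 -c "
from h import *
plan([.62,-.255,.35],0,12)"
```

```text
t 0.8 from [ 0.2042 -0.5907  0.304 ] rot deg [ 1.000e-02 -0.000e+00  1.907e+01]
[ 0.838 -0.302 -0.077] [ 0.    -0.     0.318]
[ 0.829 -0.326 -0.077] [ 0.    -0.     0.318]
[ 0.82  -0.348 -0.077] [ 0.    -0.     0.318]
[ 0.81  -0.371 -0.077] [ 0.    -0.     0.318]
[ 0.799 -0.393 -0.077] [ 0.    -0.     0.318]
[ 0.788 -0.415 -0.077] [ 0.    -0.     0.318]
[ 0.776 -0.437 -0.077] [ 0.    -0.     0.318]
[ 0.764 -0.458 -0.077] [ 0.    -0.     0.318]
[ 0.751 -0.479 -0.077] [ 0.    -0.     0.318]
[ 0.737 -0.5   -0.077] [ 0.    -0.     0.318]
[ 0.723 -0.52  -0.077] [ 0.    -0.     0.318]
[ 0.708 -0.54  -0.077] [ 0.    -0.     0.318]
```

Request:
move_arm([
  {"dx": 0.84, "dy": -0.3, "dz": -0.08, "wz": 0.32},
  {"dx": 0.83, "dy": -0.33, "dz": -0.08, "wz": 0.32},
  {"dx": 0.82, "dy": -0.35, "dz": -0.08, "wz": 0.32},
  {"dx": 0.81, "dy": -0.37, "dz": -0.08, "wz": 0.32},
  {"dx": 0.8, "dy": -0.39, "dz": -0.08, "wz": 0.32},
])

```text
$.increments[0]: bad value
```

Request:
move_arm([
  {"dx": 0.79, "dy": -0.41, "dz": -0.08, "wz": 0.32},
  {"dx": 0.78, "dy": -0.44, "dz": -0.08, "wz": 0.32},
  {"dx": 0.76, "dy": -0.46, "dz": -0.08, "wz": 0.32},
  {"dx": 0.75, "dy": -0.48, "dz": -0.08, "wz": 0.32},
  {"dx": 0.74, "dy": -0.5, "dz": -0.08, "wz": 0.32},
])

```text
$.increments[0]: bad value
```

Request:
move_arm([
  {"dx": 0.72, "dy": -0.52, "dz": -0.08, "wz": 0.32},
  {"dx": 0.71, "dy": -0.54, "dz": -0.08, "wz": 0.32},
  {},
  {},
])

```text
$.increments[0]: bad value
```

Run:
```python
from h import *
import pickle
st=status.state(); im=cams.capture('wrist'); save(im,'w1.png'); pickle.dump((st,im),open('w1.pkl','wb'))
print(st['t'],st['tool_pos'],st['orientation'],st['contact_force'])
print(cams.find_in('rack','wrist'),cams.find_in('cassette','wrist'))
```

```text
0.8 [ 0.20419126 -0.59069851  0.30395052] [[ 9.45135089e-01  3.26679756e-01  3.25097593e-05]
 [ 3.26679758e-01 -9.45135083e-01 -1.05885070e-04]
 [-3.86439467e-06  1.10695975e-04 -9.99999994e-01]] [ 0.72702741 -0.66442642 -0.6645955 ]
[] []
```

View pics/w1.png

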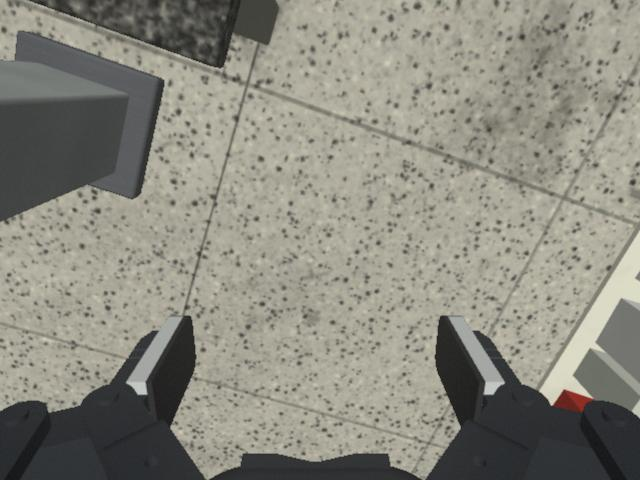

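The move was refused: every row probably needs all six numbers. I'll resend it that way. (The picture only shows floor next to the bench, with the fingers at the bottom.)

Request:
move_arm([
  {"dx": 0.84, "dy": -0.3, "dz": -0.08, "wx": 0, "wy": 0, "wz": 0.32},
  {"dx": 0.83, "dy": -0.33, "dz": -0.08, "wx": 0, "wy": 0, "wz": 0.32},
  {"dx": 0.82, "dy": -0.35, "dz": -0.08, "wx": 0, "wy": 0, "wz": 0.32},
  {"dx": 0.81, "dy": -0.37, "dz": -0.08, "wx": 0, "wy": 0, "wz": 0.32},
  {"dx": 0.8, "dy": -0.39, "dz": -0.08, "wx": 0, "wy": 0, "wz": 0.32},
])

```text
t: 1.45
tool_pos: [0.3789, -0.4496, 0.3242]
orientation: [[0.982, 0.191, 0.0], [0.191, -0.982, -0.0], [0.0, 0.0, -1.0]]
contact_force: [0.4, -0.5, -0.3]
grip_width: 1.001
```

Request:
move_arm([
  {"dx": 0.79, "dy": -0.41, "dz": -0.08, "wx": 0, "wy": 0, "wz": 0.32},
  {"dx": 0.78, "dy": -0.44, "dz": -0.08, "wx": 0, "wy": 0, "wz": 0.32},
  {"dx": 0.76, "dy": -0.46, "dz": -0.08, "wx": 0, "wy": 0, "wz": 0.32},
  {"dx": 0.75, "dy": -0.48, "dz": -0.08, "wx": 0, "wy": 0, "wz": 0.32},
  {"dx": 0.74, "dy": -0.5, "dz": -0.08, "wx": 0, "wy": 0, "wz": 0.32},
])

```text
t: 1.95
tool_pos: [0.5527, -0.3098, 0.3442]
orientation: [[0.999, 0.052, 0.0], [0.052, -0.999, -0.0], [0.0, 0.0, -1.0]]
contact_force: [-0.6, -0.1, 0.3]
grip_width: 1.0
```

Request:
move_arm([
  {"dx": 0.72, "dy": -0.52, "dz": -0.08, "wx": 0, "wy": 0, "wz": 0.32},
  {"dx": 0.71, "dy": -0.54, "dz": -0.08, "wx": 0, "wy": 0, "wz": 0.32},
  {"dx": 0, "dy": 0, "dz": 0, "wx": 0, "wy": 0, "wz": 0},
])

```text
t: 2.25
tool_pos: [0.6239, -0.2518, 0.3519]
orientation: [[1.0, 0.001, 0.001], [0.001, -1.0, 0.0], [0.001, -0.0, -1.0]]
contact_force: [-1.2, -0.9, -0.2]
grip_width: 0.998
```

```bash
cat >> h.py <<'E'
import pickle
def shot(name):
    st=status.state(); im=cams.capture('wrist'); save(im,name+'.png'); pickle.dump((st,im),open(name+'.pkl','wb'))
    print(st['t'],np.round(st['tool_pos'],4),np.round(st['orientation'],4).tolist(),np.round(st['contact_force'],1),round(st['grip_width'],3),'dq',np.abs(st['dq']).max().round(2))
    return st,im
def load(name):
    st,im=pickle.load(open(name+'.pkl','rb')); return cam('wrist',st),im
E
python3 - <<'E'
from h import *
shot('w1')
E
```

```text
2.25 [ 0.6239 -0.2518  0.3519] [[1.0, 0.0011, 0.0013], [0.0011, -1.0, 0.0002], [0.0013, -0.0002, -1.0]] [-1.2 -0.9 -0.2] 0.998 dq 5.01
```

View pics/w1.png

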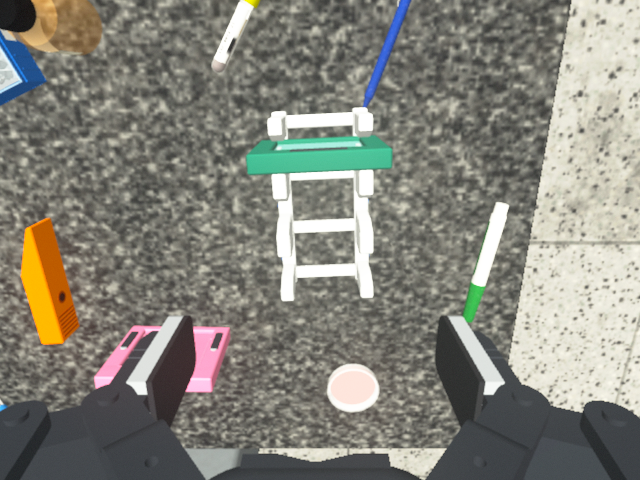

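Run:
```python
from h import *
shot('w2')
```

```text
2.3 [ 0.6222 -0.2535  0.3516] [[1.0, 0.001, 0.0], [0.001, -1.0, -0.0], [0.0, 0.0, -1.0]] [ 0.4 -0.3 -0.4] 1.003 dq 2.92
```

Request:
move_arm([
  {"dx": -0.6, "dy": -0.8, "dz": 0, "wx": 0, "wy": 0, "wz": 0},
  {"dx": -0.6, "dy": -0.8, "dz": 0, "wx": 0, "wy": 0, "wz": 0},
  {"dx": 0, "dy": -0.8, "dz": 0, "wx": 0, "wy": 0, "wz": 0},
  {"dx": 0, "dy": 0, "dz": 0, "wx": 0, "wy": 0, "wz": 0},
  {"dx": 0, "dy": 0, "dz": 0, "wx": 0, "wy": 0, "wz": 0},
])

```text
t: 2.85
tool_pos: [0.5604, -0.1356, 0.3524]
orientation: [[1.0, -0.002, 0.001], [-0.002, -1.0, -0.001], [0.001, 0.001, -1.0]]
contact_force: [-0.2, 0.1, -0.4]
grip_width: 0.995
```

Run:
```python
from h import *
shot('w3')
for a,b in (('w2',0),('w3',0)):
    C,im=load(a); save(cv2.resize(im[90:320,230:640] if a=='w2' else im[40:300,330:640],None,fx=1.9,fy=1.9,interpolation=2),a+'c.png')
```

```text
2.85 [ 0.5604 -0.1356  0.3524] [[1.0, -0.002, 0.0006], [-0.002, -1.0, -0.0006], [0.0006, 0.0006, -1.0]] [-0.2  0.1 -0.4] 0.995 dq 1.38
```

View pics/w2c.png

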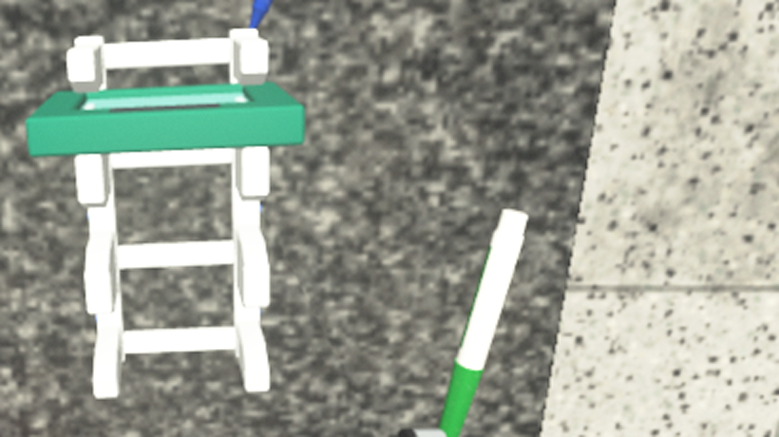

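View pics/w3.png

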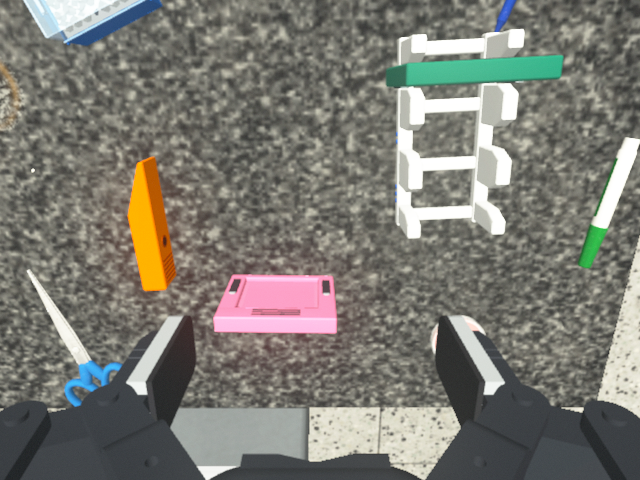

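Run:
```python
from h import *
C,im=load('w2'); save(cv2.resize(im[95:305,240:400],None,fx=3.8,fy=2.8,interpolation=2),'w2d.png')
save(cv2.resize(im[95:305,240:400],None,fx=3.75,fy=2.857,interpolation=2),'w2d.png')
C,im=load('w3'); save(cv2.resize(im[25:245,380:570],None,fx=4,fy=2.7,interpolation=2),'w3d.png')
save(cv2.resize(im[145:305,105:205],None,fx=3.75,fy=3.75,interpolation=2),'w3w.png')
```

```text
(no output)
```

View pics/w2d.png

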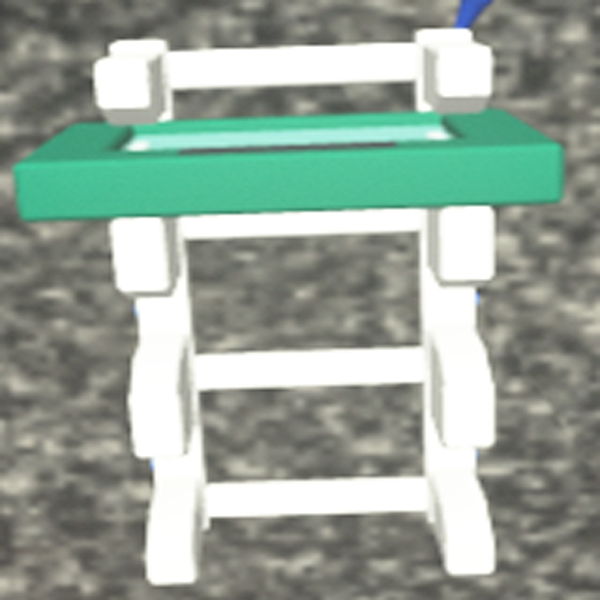

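View pics/w3d.png

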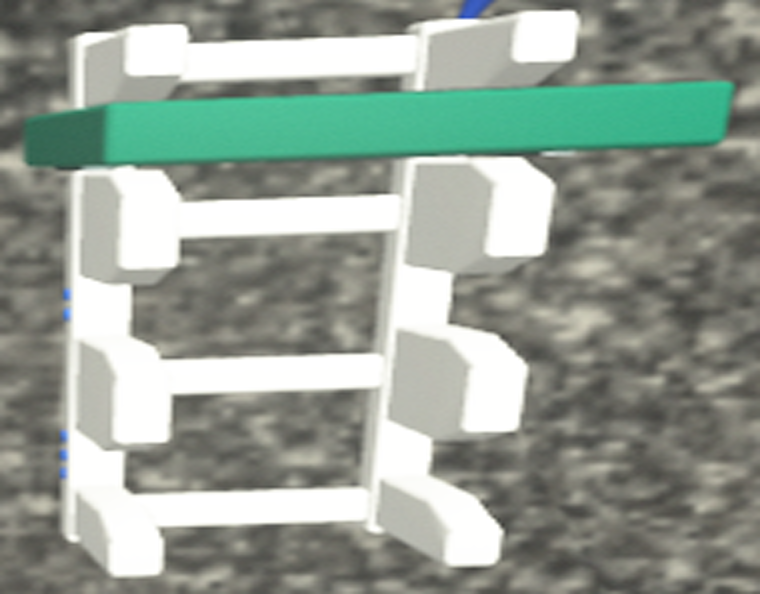

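View pics/w3w.png

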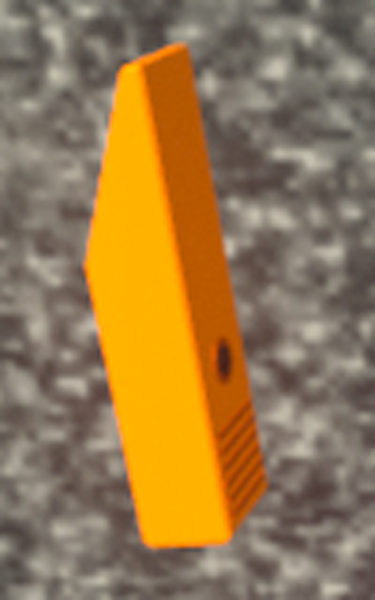

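```bash
cat > rack.py <<'E'
from h import *
C2,i2=load('w2');C3,i3=load('w3')
c2=lambda u:(240+u[0]/3.75-.5+.13,95+u[1]/2.857-.5+.17)
c3=lambda u:(380+u[0]/4-.5+.12,25+u[1]/2.7-.5+.18)
pts={'Ao':((118,288),(118,270)),'Ai':((168,292),(178,265)),'Bo':((138,455),(113,443)),'Bi':((186,455),(170,440)),'Ci':((448,445),(467,433)),'Co':((494,440),(523,428)),'Di':((440,280),(484,257)),'Do':((494,277),(548,253))}
for k,(a,b) in pts.items():
    x=tri([(C2,c2(a)),(C3,c3(b))]); print(k,x.round(4),toz(C2,c2(a),.059).round(4)[0],toz(C3,c3(b),.059).round(4)[0])
# stored top bar corners near(-x) top edge
E
python3 rack.py
```

```text
Ao [ 0.6145 -0.2153  0.0564] [ 0.6155 -0.2154  0.059 ] [ 0.6144 -0.2149  0.059 ]
Ai [ 0.6155 -0.227   0.0616] [ 0.6142 -0.2271  0.059 ] [ 0.6159 -0.2273  0.059 ]
Bo [ 0.5591 -0.2183  0.0563] [ 0.5602 -0.2185  0.059 ] [ 0.5597 -0.2177  0.059 ]
Bi [ 0.5605 -0.2302  0.059 ] [ 0.5602 -0.2303  0.059 ] [ 0.5607 -0.2301  0.059 ]
Ci [ 0.5632 -0.2948  0.0584] [ 0.5638 -0.2946  0.059 ] [ 0.563  -0.2948  0.059 ]
Co [ 0.5654 -0.3059  0.0601] [ 0.5656 -0.3058  0.059 ] [ 0.5646 -0.3068  0.059 ]
Di [ 0.6182 -0.2908  0.059 ] [ 0.6182 -0.2908  0.059 ] [ 0.6182 -0.2907  0.059 ]
Do [ 0.6195 -0.3031  0.0605] [ 0.6191 -0.3033  0.059 ] [ 0.6194 -0.3039  0.059 ]
```

Run:
```python
from h import *
C3,i3=load('w3')
c=lambda u:(105+u[0]/3.75-.4,145+u[1]/3.75-.4)
for n,u in dict(rl=(146,547),rr=(231,541),tr=(143,64),tl=(122,70),kink=(86,262)).items(): print(n,toz(C3,c(u),.034).round(4))
plan([.50,.022,.28],0,4)
```

```text
rl [[0.4485 0.0382 0.034 ]]
rr [[0.4503 0.0149 0.034 ]]
tr [[0.5795 0.0217 0.034 ]]
tl [[0.578 0.027 0.034]]
kink [[0.529  0.0429 0.034 ]]
t 2.9 from [ 0.5607 -0.1362  0.3521] rot deg [ 0.03 -0.02 -0.17]
[-0.306 -0.791  0.36 ] [ 0.002 -0.001 -0.008]
[-0.305 -0.791  0.36 ] [ 0.002 -0.001 -0.008]
[-0.305 -0.791  0.36 ] [ 0.002 -0.001 -0.008]
[-0.304 -0.791  0.36 ] [ 0.002 -0.001 -0.008]
```

Request:
move_arm([
  {"dx": -0.47, "dy": -0.82, "dz": 0.5, "wx": 0, "wy": 0, "wz": 0},
  {"dx": -0.47, "dy": -0.82, "dz": 0.5, "wx": 0, "wy": 0, "wz": 0},
  {"dx": -0.47, "dy": -0.82, "dz": 0.5, "wx": 0, "wy": 0, "wz": -0.3},
  {"dx": -0.47, "dy": -0.82, "dz": 0.5, "wx": 0, "wy": 0, "wz": -0.3},
  {"dx": 0, "dy": 0, "dz": 0, "wx": 0, "wy": 0, "wz": 0},
])

```text
t: 3.4
tool_pos: [0.4694, 0.0195, 0.256]
orientation: [[0.999, 0.052, -0.006], [0.052, -0.999, 0.001], [-0.006, -0.001, -1.0]]
contact_force: [0.1, -0.2, -0.1]
grip_width: 0.998
```

Run:
```python
from h import *
st,im=shot('w4')
C=cam('wrist',st)
o=np.array([.5143,.030]);a=np.radians(3);X=np.array([np.cos(a),np.sin(a)]);Y=np.array([-X[1],X[0]])
P=[np.r_[o+x*X+y*Y,.034] for x,y in [(-.065,-.012),(-.065,.012),(.015,.012),(.065,-.008),(.065,-.012)]]
q=proj(C,P);print(q.round(1))
j=im.copy();cv2.polylines(j,[np.round(q).astype(int)],True,(0,0,255),1);save(j,'w4o.png')
```

```text
3.4 [0.4694 0.0195 0.256 ] [[0.9986, 0.0521, -0.006], [0.0521, -0.9986, 0.0007], [-0.006, -0.001, -1.0]] [ 0.1 -0.2 -0.1] 0.998 dq 7.13
[[319.8 234.4]
 [287.  234.3]
 [284.5 121.6]
 [314.4  39.9]
 [320.8  39.9]]
```

View pics/w4o.png

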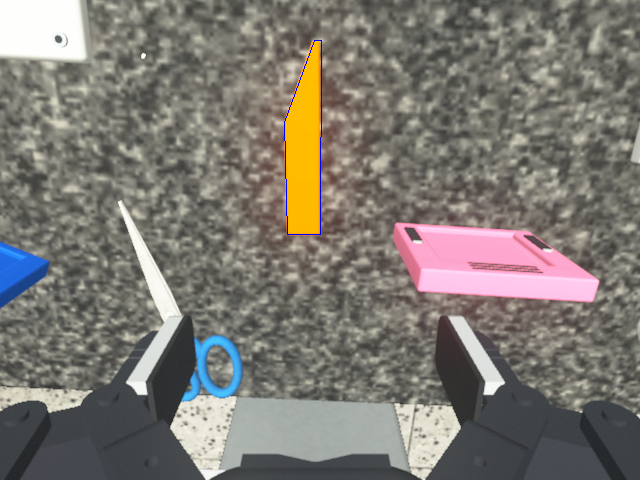

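Run:
```python
from h import *
plan([.61,.23,.38],0,5)
```

```text
t 3.45 from [0.4716 0.0181 0.2573] rot deg [-0.01  0.15  2.94]
[ 0.595 -0.818 -0.492] [-0.     0.006  0.117]
[ 0.587 -0.824 -0.492] [-0.     0.006  0.117]
[ 0.579 -0.83  -0.491] [-0.     0.006  0.117]
[ 0.57  -0.836 -0.491] [-0.     0.006  0.117]
[ 0.562 -0.842 -0.491] [-0.     0.006  0.117]
```

Request:
move_arm([
  {"dx": 0.6, "dy": -0.82, "dz": -0.49, "wx": 0, "wy": 0, "wz": 0.12},
  {"dx": 0.59, "dy": -0.82, "dz": -0.49, "wx": 0, "wy": 0, "wz": 0.12},
  {"dx": 0.58, "dy": -0.83, "dz": -0.49, "wx": 0, "wy": 0, "wz": 0.12},
  {"dx": 0.57, "dy": -0.84, "dz": -0.49, "wx": 0, "wy": 0, "wz": 0.12},
  {"dx": 0.56, "dy": -0.84, "dz": -0.49, "wx": 0, "wy": 0, "wz": 0.12},
])

```text
t: 3.95
tool_pos: [0.5981, 0.2056, 0.3689]
orientation: [[1.0, -0.005, 0.002], [-0.005, -1.0, -0.0], [0.002, 0.0, -1.0]]
contact_force: [1.0, -0.3, -0.7]
grip_width: 1.002
```

Request:
move_arm([
  {"dx": 0, "dy": 0, "dz": 0, "wx": 0, "wy": 0, "wz": 0},
  {"dx": 0, "dy": 0, "dz": 0, "wx": 0, "wy": 0, "wz": 0},
])

```text
t: 4.15
tool_pos: [0.5971, 0.2049, 0.3671]
orientation: [[1.0, -0.003, 0.001], [-0.003, -1.0, -0.0], [0.001, 0.0, -1.0]]
contact_force: [0.3, -0.3, -1.4]
grip_width: 1.0
```

Run:
```python
from h import *
shot('w5')
```

```text
4.15 [0.5971 0.2049 0.3671] [[1.0, -0.0029, 0.0006], [-0.0029, -1.0, -0.0003], [0.0006, 0.0003, -1.0]] [ 0.3 -0.3 -1.4] 1.0 dq 3.15
```

Request:
move_arm([
  {"dx": 0, "dy": -1, "dz": 0, "wx": 0, "wy": 0, "wz": 0},
  {"dx": 0, "dy": -1, "dz": 0, "wx": 0, "wy": 0, "wz": 0},
  {"dx": 0, "dy": 0, "dz": 0, "wx": 0, "wy": 0, "wz": 0},
  {"dx": 0, "dy": 0, "dz": 0, "wx": 0, "wy": 0, "wz": 0},
])

```text
t: 4.6
tool_pos: [0.5962, 0.305, 0.3665]
orientation: [[1.0, -0.002, -0.001], [-0.002, -1.0, -0.001], [-0.001, 0.001, -1.0]]
contact_force: [0.0, -0.4, -0.7]
grip_width: 1.003
```

Run:
```python
from h import *
shot('w6')
```

```text
4.6 [0.5962 0.305  0.3665] [[1.0, -0.0023, -0.0012], [-0.0023, -1.0, -0.0009], [-0.0012, 0.0009, -1.0]] [ 0.  -0.4 -0.7] 1.003 dq 1.65
```

View pics/w5.png

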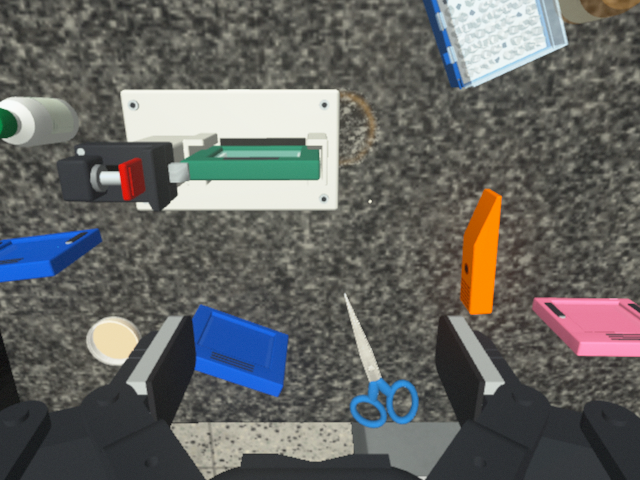

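View pics/w6.png

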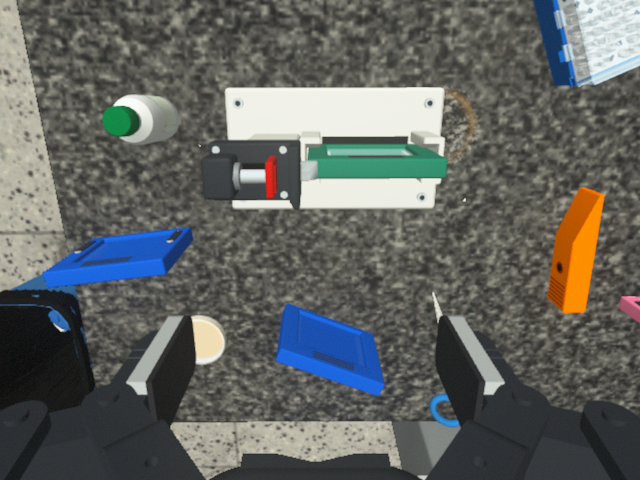

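Run:
```python
from h import *
C,im=load('w5'); save(cv2.resize(im[80:220,50:350],None,fx=2.6,fy=4,interpolation=2),'w5c.png')
C,im=load('w6'); save(cv2.resize(im[80:220,190:460],None,fx=2.9,fy=4.2,interpolation=2),'w6c.png')
```

```text
(no output)
```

View pics/w5c.png

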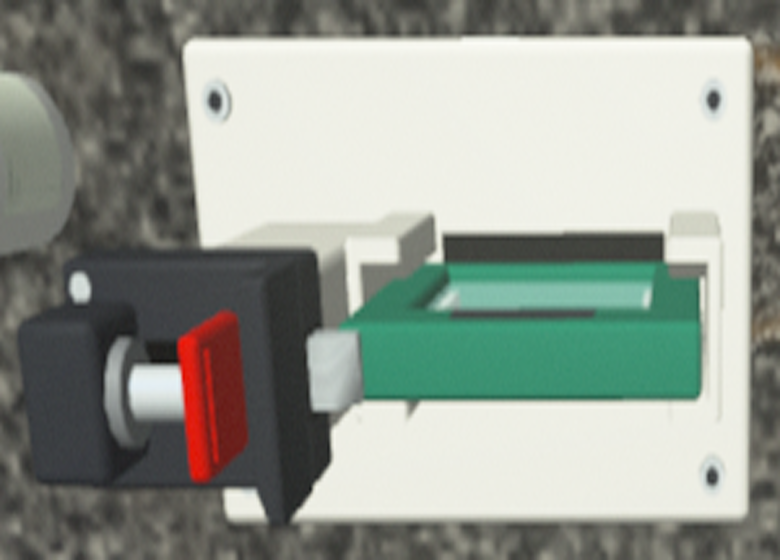

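View pics/w6c.png

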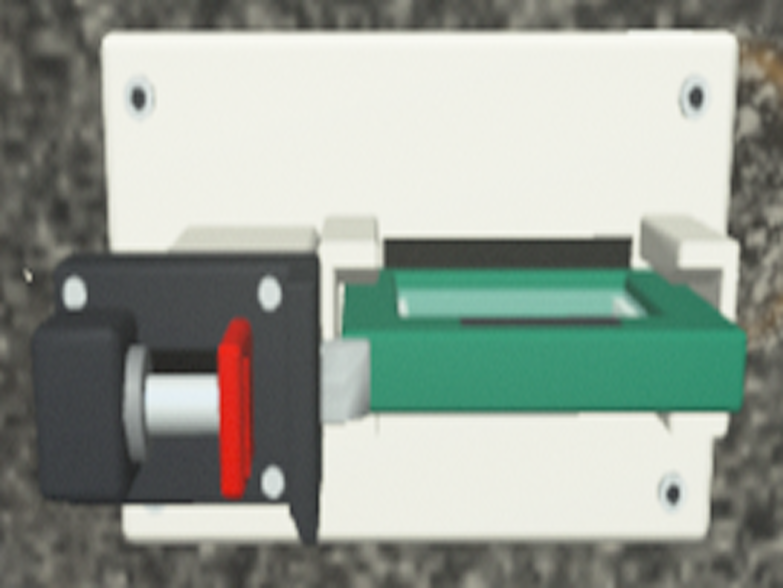

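Run:
```python
from h import *
C,im=load('w5'); save(cv2.resize(im[130:220,100:190],None,fx=6.5,fy=6.5,interpolation=2),'w5e.png')
C,im=load('w6'); save(cv2.resize(im[130:220,240:330],None,fx=6.5,fy=6.5,interpolation=2),'w6e.png')
```

```text
(no output)
```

View pics/w5e.png

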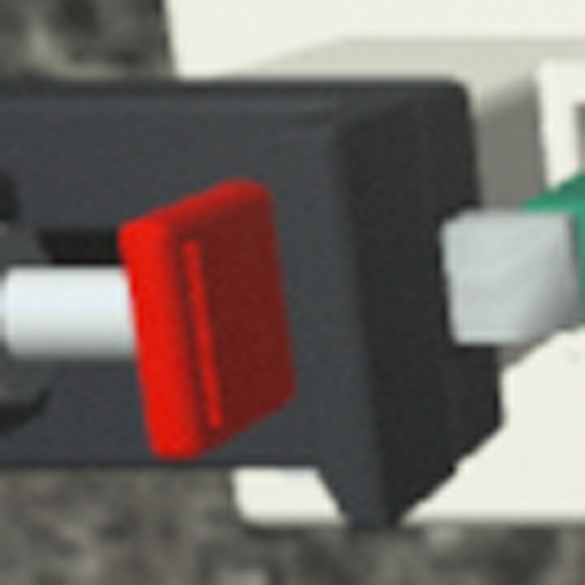

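View pics/w6e.png

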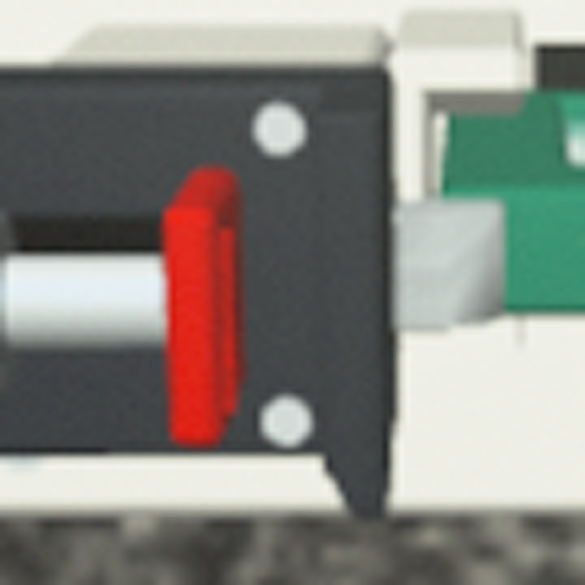

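Run:
```python
from h import *
for n,c0 in (('w5',130),('w6',260)):
    C,im=load(n); j=im[135:215,c0:c0+60].astype(float); j=np.clip((j-20)*4.5,0,255).astype(np.uint8); save(cv2.resize(j,None,fx=7.4,fy=7.4,interpolation=2),n+'f.png')
```

```text
(no output)
```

View pics/w5f.png

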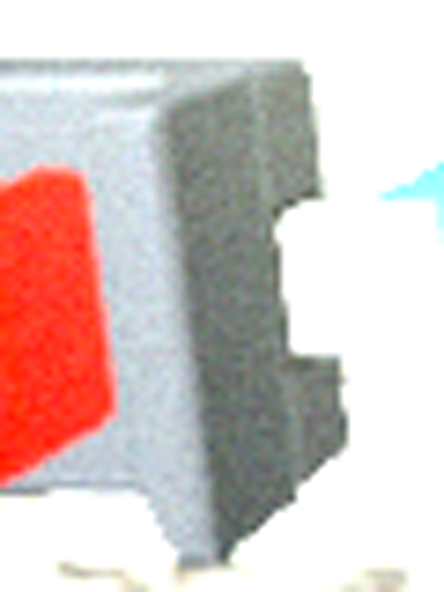

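View pics/w6f.png

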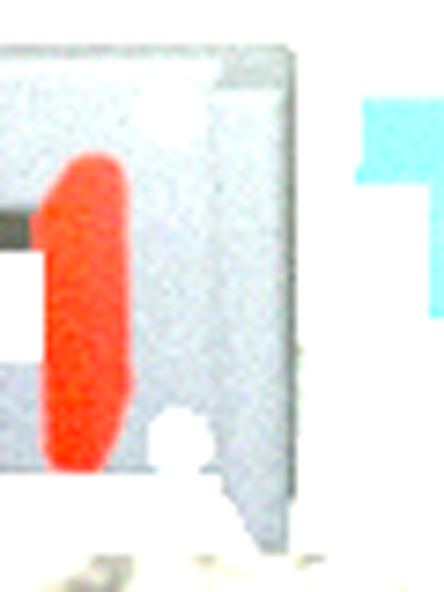

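Run:
```python
from h import *
C5,_=load('w5');C6,_=load('w6')
e5=lambda u:(100+u[0]/6.5-.42,130+u[1]/6.5-.42)
e6=lambda u:(240+u[0]/6.5-.42,130+u[1]/6.5-.42)
f5=lambda u:(130+u[0]/7.4-.43,135+u[1]/7.4-.43)
f6=lambda u:(260+u[0]/7.4-.43,135+u[1]/7.4-.43)
def g(n,a,b,z):
    print(n,tri([(C5,a),(C6,b)]).round(4),toz(C5,a,z)[0].round(4),toz(C6,b,z)[0].round(4))
for n,a,b in [('p ul',(122,232),(165,208)),('p ur',(178,218),(213,208)),('p ll',(155,455),(172,440)),('p lr',(207,447),(222,440))]: g(n,e5(a),e6(b),.15)
g('f -y +x',f5((163,108)),f6((283,88)),.146)
g('f -y -x',f5((213,560)),f6((285,550)),.146)
print('f+y',toz(C6,f6((215,90)),.146),toz(C6,f6((217,465)),.146))
c5=lambda u:(50+u[0]/2.6-.3,80+u[1]/4-.4); c6=lambda u:(190+u[0]/2.9-.3,80+u[1]/4.2-.4)
# screws / base corners
for n,a,b in [('tl base',(185,40),(103,33)),('tr base',(750,40),(737,37)),('br base',(748,518),(710,541)),('screw tr',(713,99),(696,97)),('screw br',(711,476),(673,492))]: g(n,c5(a),c6(b),.014)
# cassette top front(-x) edge
for n,a,b in [('c -x -y top',(700,397),(744,409)),('c +x -y',(697,322),(740,330)),('c +x +y',(348,325),(372,332)),]: g(n,c5(a),c6(b),.106)
```

```text
p ul [0.6312 0.3382 0.1497] [0.6307 0.3381 0.15  ] [0.6319 0.3381 0.15  ]
p ur [0.6314 0.3335 0.1467] [0.6321 0.332  0.15  ] [0.6319 0.3331 0.15  ]
p ll [0.6067 0.3385 0.1493] [0.6066 0.3382 0.15  ] [0.607  0.3384 0.15  ]
p lr [0.6069 0.3332 0.1484] [0.6075 0.3324 0.15  ] [0.607 0.333 0.15 ]
f -y +x [0.6411 0.316  0.145 ] [0.641  0.3156 0.146 ] [0.6414 0.3159 0.146 ]
f -y -x [0.5975 0.3164 0.1456] [0.5977 0.3162 0.146 ] [0.5975 0.3164 0.146 ]
f+y [[0.64126943 0.32215858 0.146     ]] [[0.6058928 0.3227201 0.146    ]]
tl base [0.6788 0.3896 0.0103] [0.6787 0.388  0.014 ] [0.679  0.3889 0.014 ]
tr base [0.6781 0.1822 0.0129] [0.6784 0.1822 0.014 ] [0.6779 0.1825 0.014 ]
br base [0.5612 0.1812 0.0161] [0.561  0.1811 0.014 ] [0.5603 0.1806 0.014 ]
screw tr [0.6652 0.1957 0.0179] [0.665  0.1956 0.014 ] [0.665  0.1947 0.014 ]
screw br [0.5737 0.196  0.0188] [0.5722 0.1959 0.014 ] [0.5727 0.1948 0.014 ]
c -x -y top [0.6124 0.2012 0.1079] [0.6119 0.2011 0.106 ] [0.6121 0.2006 0.106 ]
c +x -y [0.6263 0.202  0.1025] [0.6268 0.2021 0.106 ] [0.627  0.2031 0.106 ]
c +x +y [0.6291 0.3021 0.122 ] [0.6264 0.307  0.106 ] [0.6267 0.3019 0.106 ]
```

Run:
```python
from h import *
plan([.4674,.0275,.17],3,9)
```

```text
t 4.65 from [0.5964 0.3043 0.3668] rot deg [ 0.05  0.05 -3.19]
[-0.284  0.616  0.438] [ 0.001  0.001 -0.071]
[-0.288  0.614  0.438] [ 0.001  0.001 -0.071]
[-0.292  0.612  0.438] [ 0.001  0.001 -0.071]
[-0.296  0.611  0.438] [ 0.001  0.001 -0.071]
[-0.299  0.609  0.438] [ 0.001  0.001 -0.071]
[-0.303  0.607  0.438] [ 0.001  0.001 -0.071]
[-0.307  0.605  0.437] [ 0.001  0.001 -0.071]
[-0.311  0.603  0.437] [ 0.001  0.001 -0.071]
[-0.315  0.601  0.437] [ 0.001  0.001 -0.071]
```

Request:
move_arm([
  {"dx": -0.28, "dy": 0.62, "dz": 0.44, "wx": 0, "wy": 0, "wz": -0.07},
  {"dx": -0.29, "dy": 0.61, "dz": 0.44, "wx": 0, "wy": 0, "wz": -0.07},
  {"dx": -0.29, "dy": 0.61, "dz": 0.44, "wx": 0, "wy": 0, "wz": -0.07},
  {"dx": -0.3, "dy": 0.61, "dz": 0.44, "wx": 0, "wy": 0, "wz": -0.07},
  {"dx": -0.3, "dy": 0.61, "dz": 0.44, "wx": 0, "wy": 0, "wz": -0.07},
])

```text
t: 5.15
tool_pos: [0.5236, 0.1491, 0.2568]
orientation: [[1.0, 0.026, 0.0], [0.026, -1.0, -0.0], [0.0, 0.0, -1.0]]
contact_force: [1.1, 0.6, -0.8]
grip_width: 0.999
```

Request:
move_arm([
  {"dx": -0.3, "dy": 0.61, "dz": 0.44, "wx": 0, "wy": 0, "wz": -0.07},
  {"dx": -0.31, "dy": 0.6, "dz": 0.44, "wx": 0, "wy": 0, "wz": -0.07},
  {"dx": -0.31, "dy": 0.6, "dz": 0.44, "wx": 0, "wy": 0, "wz": -0.07},
  {"dx": -0.31, "dy": 0.6, "dz": 0.44, "wx": 0, "wy": 0, "wz": -0.07},
  {"dx": 0, "dy": 0, "dz": 0, "wx": 0, "wy": 0, "wz": 0},
])

```text
t: 5.65
tool_pos: [0.4651, 0.0256, 0.1676]
orientation: [[0.999, 0.048, -0.005], [0.048, -0.999, -0.0], [-0.005, -0.0, -1.0]]
contact_force: [-0.7, -0.4, 0.8]
grip_width: 1.002
```

Run:
```python
from h import *
plan([.4674,.0275,.078],3,4)
```

```text
t 5.65 from [0.4651 0.0256 0.1676] rot deg [-0.01  0.27 -0.27]
[ 0.014 -0.009  0.448] [-0.001  0.014 -0.013]
[ 0.014 -0.009  0.448] [-0.001  0.014 -0.013]
[ 0.013 -0.009  0.448] [-0.001  0.014 -0.013]
[ 0.013 -0.009  0.448] [-0.001  0.014 -0.013]
```

Request:
move_arm([
  {"dx": 0, "dy": 0, "dz": 0.46, "wx": 0, "wy": 0, "wz": 0},
  {"dx": 0, "dy": 0, "dz": 0.46, "wx": 0, "wy": 0, "wz": 0},
  {"dx": 0, "dy": 0, "dz": 0.46, "wx": 0, "wy": 0, "wz": 0},
  {"dx": 0, "dy": 0, "dz": 0.36, "wx": 0, "wy": 0, "wz": 0},
  {"dx": 0, "dy": 0, "dz": 0, "wx": 0, "wy": 0, "wz": 0},
], claw=0)

```text
t: 6.15
tool_pos: [0.4672, 0.0286, 0.0812]
orientation: [[0.999, 0.051, -0.002], [0.051, -0.999, 0.0], [-0.002, -0.0, -1.0]]
contact_force: [-0.2, 0.2, 0.4]
grip_width: 0.499
```

Run:
```python
from h import *
shot('w7')
plan([.4674,.0275,.078],3,1)
```

```text
6.15 [0.4672 0.0286 0.0812] [[0.9987, 0.0509, -0.0025], [0.0509, -0.9987, 0.0001], [-0.0025, -0.0002, -1.0]] [-0.2  0.2  0.4] 0.499 dq 2.9
t 6.2 from [0.4676 0.0287 0.0822] rot deg [-0.    0.07 -0.06]
[-0.004  0.024  0.084] [-0.001  0.015 -0.013]
```

View pics/w7.png

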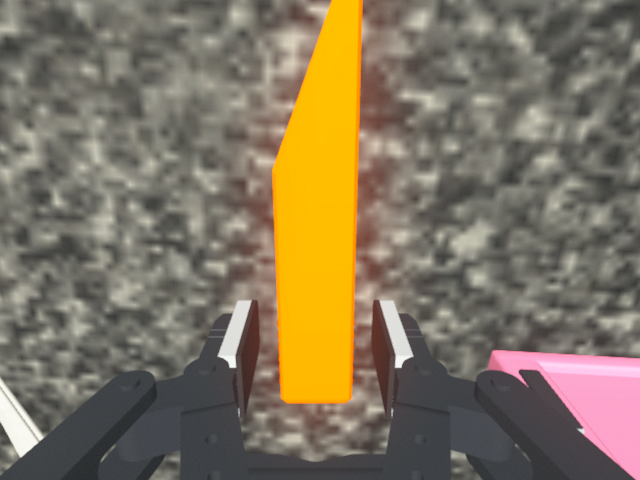

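The wedge sits between the open pads (its rear end at about (316,400), pads at columns 245 and 385). Closing on it.

Request:
move_arm([
  {"dx": 0, "dy": 0.02, "dz": 0.07, "wx": 0, "wy": 0, "wz": 0},
  {"dx": 0, "dy": 0, "dz": 0, "wx": 0, "wy": 0, "wz": 0},
  {"dx": 0, "dy": 0, "dz": 0, "wx": 0, "wy": 0, "wz": 0},
  {"dx": 0, "dy": 0, "dz": 0, "wx": 0, "wy": 0, "wz": 0},
  {"dx": 0, "dy": 0, "dz": 0, "wx": 0, "wy": 0, "wz": 0},
], claw=1, newtons=80)

```text
t: 6.7
tool_pos: [0.4681, 0.0282, 0.0796]
orientation: [[0.999, 0.052, 0.002], [0.052, -0.999, -0.0], [0.002, 0.0, -1.0]]
contact_force: [-1.2, -3.6, 8.7]
grip_width: 0.265
```

Request:
move_arm([
  {"dx": 0, "dy": 0, "dz": 0, "wx": 0, "wy": 0, "wz": 0},
  {"dx": 0, "dy": 0, "dz": -0.2, "wx": 0, "wy": 0, "wz": 0},
  {"dx": 0, "dy": 0, "dz": -0.5, "wx": 0, "wy": 0, "wz": 0},
])

```text
t: 7.0
tool_pos: [0.4673, 0.0284, 0.1136]
orientation: [[0.999, 0.053, -0.003], [0.053, -0.999, 0.0], [-0.003, -0.0, -1.0]]
contact_force: [0.3, -0.8, 0.2]
grip_width: 0.264
```

Run:
```python
from h import *
shot('w8')
plan([.4674,.2,.25],0,5)
```

```text
7.0 [0.4673 0.0284 0.1136] [[0.9986, 0.0525, -0.0027], [0.0525, -0.9986, 0.0002], [-0.0027, -0.0003, -1.0]] [ 0.3 -0.8  0.2] 0.264 dq 37.28
t 7.05 from [0.4683 0.0285 0.1174] rot deg [ 0.02 -0.13  3.02]
[ 0.034 -0.685 -0.531] [ 0.001 -0.005  0.121]
[ 0.026 -0.685 -0.531] [ 0.001 -0.005  0.121]
[ 0.019 -0.686 -0.531] [ 0.001 -0.005  0.121]
[ 0.011 -0.686 -0.531] [ 0.001 -0.005  0.121]
[ 0.004 -0.686 -0.531] [ 0.001 -0.005  0.121]
```

View pics/w8.png

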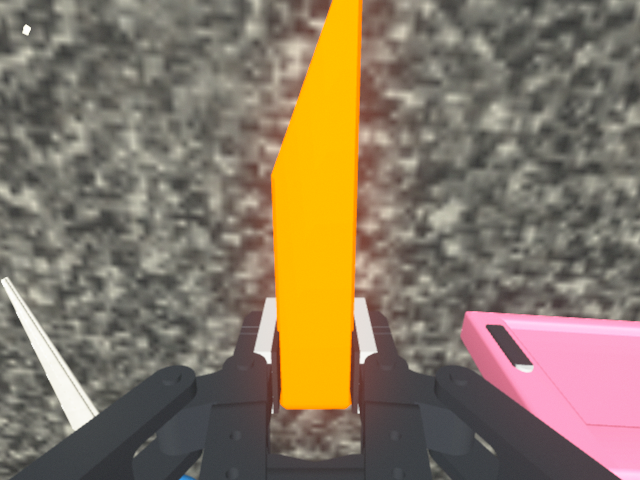

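Run:
```python
from h import *
plan([.4775,.3368,.207],0,10)
```

```text
t 7.05 from [0.4683 0.0285 0.1174] rot deg [ 0.02 -0.13  3.02]
[ 0.051 -0.615 -0.179] [ 0.    -0.003  0.06 ]
[ 0.048 -0.615 -0.179] [ 0.    -0.003  0.06 ]
[ 0.045 -0.615 -0.179] [ 0.    -0.003  0.06 ]
[ 0.041 -0.616 -0.179] [ 0.    -0.003  0.06 ]
[ 0.038 -0.616 -0.179] [ 0.    -0.003  0.06 ]
[ 0.035 -0.616 -0.179] [ 0.    -0.003  0.06 ]
[ 0.032 -0.616 -0.179] [ 0.    -0.003  0.06 ]
[ 0.028 -0.616 -0.179] [ 0.    -0.003  0.06 ]
[ 0.025 -0.616 -0.179] [ 0.    -0.003  0.06 ]
[ 0.022 -0.617 -0.179] [ 0.    -0.003  0.06 ]
```

Request:
move_arm([
  {"dx": 0.05, "dy": -0.62, "dz": -0.3, "wx": 0, "wy": 0, "wz": 0.06},
  {"dx": 0.05, "dy": -0.62, "dz": -0.3, "wx": 0, "wy": 0, "wz": 0.06},
  {"dx": 0.05, "dy": -0.62, "dz": -0.3, "wx": 0, "wy": 0, "wz": 0.06},
  {"dx": 0.04, "dy": -0.62, "dz": -0.3, "wx": 0, "wy": 0, "wz": 0.06},
  {"dx": 0.04, "dy": -0.62, "dz": -0.3, "wx": 0, "wy": 0, "wz": 0.06},
])

```text
t: 7.55
tool_pos: [0.4724, 0.1851, 0.1901]
orientation: [[1.0, 0.026, 0.001], [0.026, -1.0, 0.0], [0.001, -0.0, -1.0]]
contact_force: [0.8, -0.4, -0.8]
grip_width: 0.266
```

Request:
move_arm([
  {"dx": 0.04, "dy": -0.62, "dz": -0.1, "wx": 0, "wy": 0, "wz": 0.06},
  {"dx": 0.03, "dy": -0.62, "dz": -0.1, "wx": 0, "wy": 0, "wz": 0.06},
  {"dx": 0.03, "dy": -0.62, "dz": -0.1, "wx": 0, "wy": 0, "wz": 0.06},
  {"dx": 0.03, "dy": -0.62, "dz": 0, "wx": 0, "wy": 0, "wz": 0.06},
  {"dx": 0.02, "dy": -0.62, "dz": 0, "wx": 0, "wy": 0, "wz": 0.06},
])

```text
t: 8.05
tool_pos: [0.4775, 0.3402, 0.2046]
orientation: [[1.0, 0.0, 0.001], [0.0, -1.0, 0.0], [0.001, -0.0, -1.0]]
contact_force: [0.4, -1.1, -1.1]
grip_width: 0.263
```

Request:
move_arm([
  {"dx": 0, "dy": 0, "dz": 0, "wx": 0, "wy": 0, "wz": 0},
  {"dx": 0, "dy": 0, "dz": 0, "wx": 0, "wy": 0, "wz": 0},
  {"dx": 0, "dy": 0, "dz": 0, "wx": 0, "wy": 0, "wz": 0},
])

```text
t: 8.35
tool_pos: [0.4776, 0.3382, 0.2039]
orientation: [[1.0, 0.0, -0.0], [0.0, -1.0, -0.0], [-0.0, 0.0, -1.0]]
contact_force: [0.3, -0.0, -0.9]
grip_width: 0.264
```

```bash
cat > wo.py <<'E'
from h import *
import sys
def overlay(n,off=(.0465,0),hz=.0796,S=None):
    st,im=pickle.load(open(n+'.pkl','rb')); C=cam('wrist',st); R=np.array(st['orientation']);p=np.array(st['tool_pos'])
    j=im.copy()
    P=[p+R@np.array([off[0]+x,off[1]-y,hz-.034]) for x,y in [(-.065,-.012),(-.065,.012),(.015,.012),(.065,-.008),(.065,-.012)]]
    print('wedge top',np.round(P,4).tolist())
    cv2.polylines(j,[np.round(proj(C,P)).astype(int)],True,(0,0,255),1)
    g=np.array([.6193,.3228,.12])
    F=[g+np.array(v) for v in [(-.022,-.007,.026),(.022,-.007,.026),(.022,0,.026),(-.022,0,.026)]]
    cv2.polylines(j,[np.round(proj(C,F)).astype(int)],True,(255,0,255),1)
    F=[g+np.array(v) for v in [(-.013,.010,.03),(.013,.010,.03),(.013,.016,.03),(-.013,.016,.03)]]
    cv2.polylines(j,[np.round(proj(C,F)).astype(int)],True,(0,255,255),1)
    save(j,n+'o.png')
E
python3 - <<'E'
from wo import *
shot('w9'); overlay('w9'); plan([.4775,.3368,.207],0,1)
E
```

```text
8.35 [0.4776 0.3382 0.2039] [[1.0, 0.0, -0.0002], [0.0, -1.0, -0.0003], [-0.0002, 0.0003, -1.0]] [ 0.3 -0.  -0.9] 0.264 dq 0.54
wedge top [[0.4591, 0.3262, 0.1583], [0.4591, 0.3502, 0.1583], [0.5391, 0.3502, 0.1583], [0.5891, 0.3302, 0.1583], [0.5891, 0.3262, 0.1583]]
t 8.4 from [0.4777 0.3381 0.204 ] rot deg [ 0.01  0.01 -0.02]
[-0.005  0.026 -0.061] [ 0.003  0.001 -0.004]
```

View pics/w9o.png

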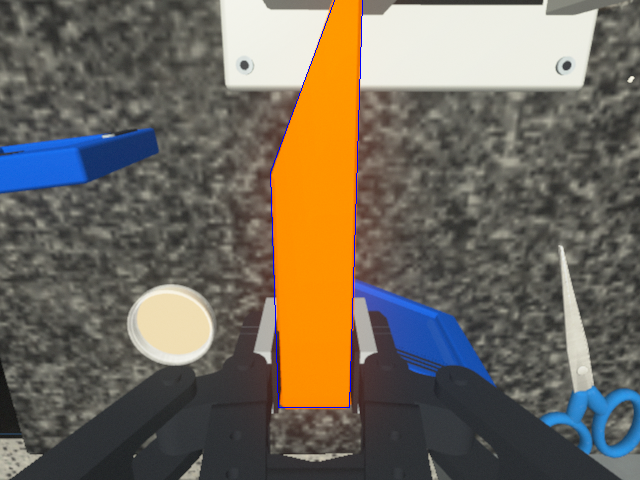

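Request:
move_arm([
  {"dx": 0.1, "dy": 0.025, "dz": 0.05, "wx": 0, "wy": 0, "wz": 0},
  {"dx": 0.2, "dy": 0, "dz": 0, "wx": 0, "wy": 0, "wz": 0},
  {"dx": 0.2, "dy": 0, "dz": 0, "wx": 0, "wy": 0, "wz": 0},
  {"dx": 0, "dy": 0, "dz": 0, "wx": 0, "wy": 0, "wz": 0},
])

```text
t: 8.8
tool_pos: [0.5043, 0.337, 0.201]
orientation: [[1.0, -0.001, 0.0], [-0.001, -1.0, -0.0], [0.0, 0.0, -1.0]]
contact_force: [0.4, -0.6, -0.1]
grip_width: 0.264
```

Run:
```python
from wo import *
shot('w10'); overlay('w10')
for n in ('scene','top'):
    im=cams.capture(n); j=im[190:300,180:330]if n=='scene' else im[190:270,190:320]
    save(cv2.resize(j,None,fx=5,fy=5,interpolation=2),n+'10.png')
```

```text
8.8 [0.5043 0.337  0.201 ] [[1.0, -0.0012, 0.0002], [-0.0012, -1.0, -0.0003], [0.0002, 0.0003, -1.0]] [ 0.4 -0.6 -0.1] 0.264 dq 1.69
wedge top [[0.4858, 0.325, 0.1554], [0.4858, 0.349, 0.1554], [0.5658, 0.3489, 0.1554], [0.6158, 0.3289, 0.1554], [0.6158, 0.3249, 0.1554]]
```

View pics/scene10.png

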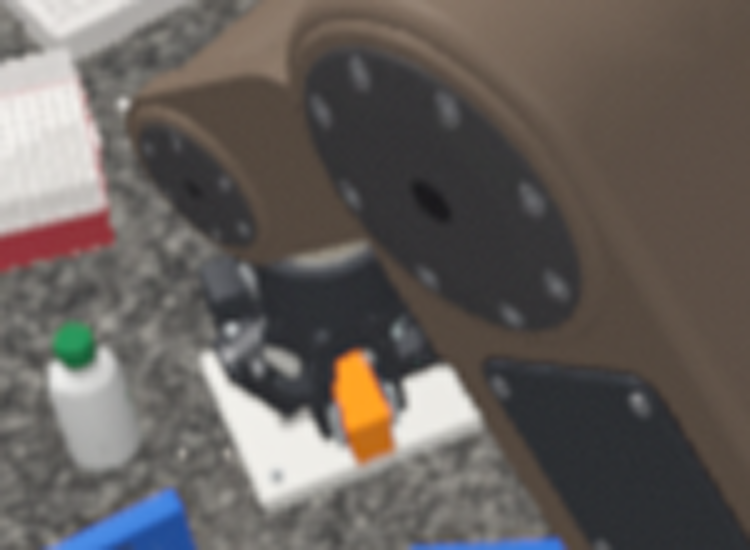

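View pics/w10o.png

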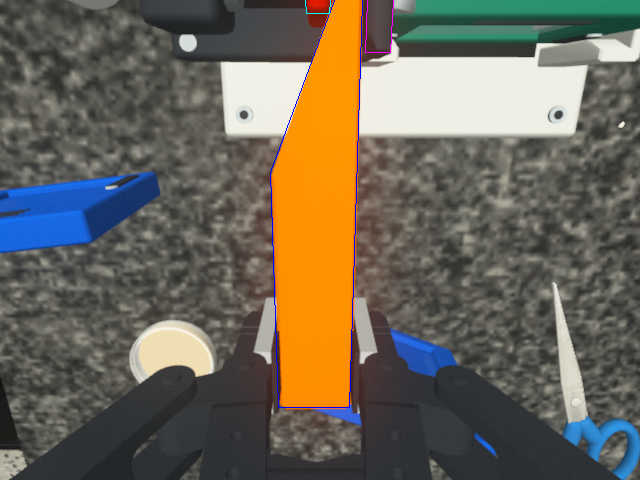

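Request:
move_arm([
  {"dx": 0.2, "dy": 0, "dz": 0.01, "wx": 0, "wy": 0, "wz": 0},
  {"dx": 0.2, "dy": 0, "dz": 0, "wx": 0, "wy": 0, "wz": 0},
  {"dx": 0.2, "dy": 0, "dz": 0, "wx": 0, "wy": 0, "wz": 0},
  {"dx": 0.1, "dy": 0, "dz": 0, "wx": 0, "wy": 0, "wz": 0},
])

```text
t: 9.35
tool_pos: [0.5369, 0.337, 0.2001]
orientation: [[1.0, 0.0, -0.004], [-0.0, -1.0, -0.002], [-0.004, 0.002, -1.0]]
contact_force: [-9.6, -6.4, 2.1]
grip_width: 0.271
```

Request:
move_arm([
  {"dx": 0.2, "dy": 0, "dz": 0, "wx": 0, "wy": 0, "wz": 0},
  {"dx": 0.2, "dy": 0, "dz": 0, "wx": 0, "wy": 0, "wz": 0},
  {"dx": 0.2, "dy": 0, "dz": 0, "wx": 0, "wy": 0, "wz": 0},
  {"dx": 0.06, "dy": 0, "dz": 0, "wx": 0, "wy": 0, "wz": 0},
  {"dx": 0, "dy": 0, "dz": 0, "wx": 0, "wy": 0, "wz": 0},
])

```text
t: 9.85
tool_pos: [0.5709, 0.3369, 0.2002]
orientation: [[1.0, -0.0, -0.001], [-0.0, -1.0, -0.002], [-0.001, 0.002, -1.0]]
contact_force: [1.2, -7.3, -3.3]
grip_width: 0.268
```

Run:
```python
from wo import *
shot('w11'); overlay('w11')
```

```text
9.85 [0.5709 0.3369 0.2002] [[1.0, -0.0002, -0.0012], [-0.0002, -1.0, -0.0016], [-0.0012, 0.0016, -1.0]] [ 1.2 -7.3 -3.3] 0.268 dq 0.66
wedge top [[0.5524, 0.3248, 0.1547], [0.5524, 0.3488, 0.1546], [0.6324, 0.3488, 0.1545], [0.6824, 0.3288, 0.1545], [0.6824, 0.3248, 0.1545]]
```

View pics/w11o.png

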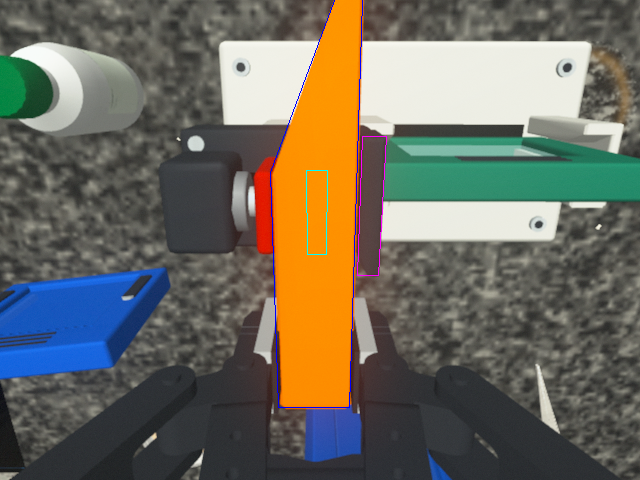

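Request:
move_arm([
  {"dx": 0, "dy": 0.03, "dz": 0.01, "wx": 0, "wy": 0, "wz": 0},
  {"dx": 0, "dy": 0, "dz": 0, "wx": 0, "wy": 0, "wz": 0},
])

```text
t: 10.1
tool_pos: [0.5709, 0.3354, 0.2001]
orientation: [[1.0, -0.0, -0.0], [-0.0, -1.0, -0.001], [-0.0, 0.001, -1.0]]
contact_force: [1.4, -6.5, -1.9]
grip_width: 0.265
```

Request:
move_arm([
  {"dx": 0, "dy": 0, "dz": 0, "wx": 0, "wy": 0, "wz": 0},
  {"dx": 0, "dy": 0, "dz": 0, "wx": 0, "wy": 0, "wz": 0},
  {"dx": 0, "dy": 0, "dz": 0, "wx": 0, "wy": 0, "wz": 0},
  {"dx": 0, "dy": 0, "dz": 0, "wx": 0, "wy": 0, "wz": 0},
], claw=-0.4)

```text
t: 10.5
tool_pos: [0.5707, 0.3364, 0.2003]
orientation: [[1.0, 0.001, 0.0], [0.001, -1.0, 0.0], [0.0, -0.0, -1.0]]
contact_force: [-0.4, 0.1, -0.3]
grip_width: 0.706
```

Run:
```python
from wo import *
shot('w12')
```

```text
10.5 [0.5707 0.3364 0.2003] [[1.0, 0.0007, 0.0003], [0.0007, -1.0, 0.0001], [0.0003, -0.0001, -1.0]] [-0.4  0.1 -0.3] 0.706 dq 0.11
```

View pics/w12.png

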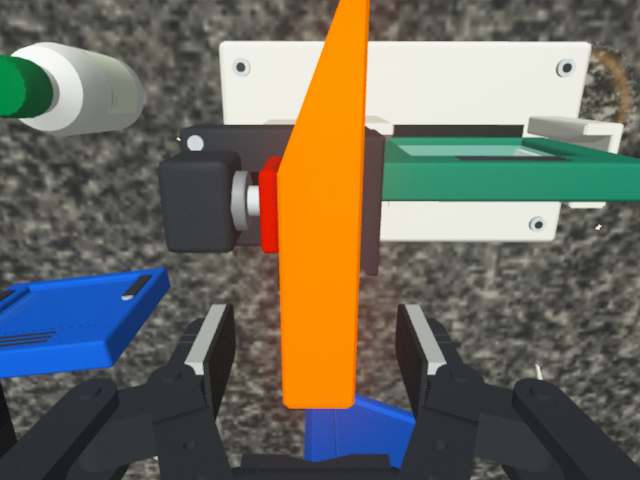

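Request:
move_arm([
  {"dx": 0, "dy": 0, "dz": -0.3, "wx": 0, "wy": 0, "wz": 0},
  {"dx": 0, "dy": 0, "dz": -0.8, "wx": 0, "wy": 0, "wz": 0},
  {"dx": 0, "dy": 0, "dz": -0.8, "wx": 0, "wy": 0, "wz": 0},
  {"dx": 0, "dy": 0, "dz": -0.4, "wx": 0, "wy": 0, "wz": -0.5},
  {"dx": 0, "dy": 0, "dz": 0, "wx": 0, "wy": 0, "wz": -1},
], claw=-0.4)

```text
t: 11.05
tool_pos: [0.5712, 0.3365, 0.3204]
orientation: [[0.991, 0.133, 0.006], [0.133, -0.991, 0.003], [0.007, -0.002, -1.0]]
contact_force: [-0.4, 0.1, -0.9]
grip_width: 0.703
```

Run:
```python
from wo import *
print(np.round(status.state()['joints'],1))
plan([.6193,.2565,.30],90,17)
```

```text
[ 24.8  30.4  82.6  -0.   66.7 107.2]
t 11.05 from [0.5712 0.3365 0.3204] rot deg [  0.18  -0.39 -82.36]
[0.043 0.101 0.024] [ 0.002 -0.005 -0.969]
[0.035 0.104 0.024] [ 0.002 -0.005 -0.969]
[0.026 0.107 0.024] [ 0.002 -0.005 -0.969]
[0.017 0.109 0.024] [ 0.002 -0.005 -0.969]
[0.008 0.11  0.024] [ 0.002 -0.005 -0.969]
[-0.002  0.11   0.024] [ 0.002 -0.005 -0.969]
[-0.011  0.109  0.024] [ 0.002 -0.005 -0.969]
[-0.02   0.108  0.024] [ 0.002 -0.005 -0.969]
[-0.029  0.106  0.024] [ 0.002 -0.005 -0.969]
[-0.038  0.103  0.024] [ 0.002 -0.005 -0.969]
[-0.047  0.099  0.024] [ 0.002 -0.005 -0.969]
[-0.055  0.095  0.024] [ 0.002 -0.005 -0.969]
[-0.063  0.09   0.024] [ 0.002 -0.005 -0.969]
[-0.07   0.085  0.024] [ 0.002 -0.005 -0.969]
[-0.077  0.078  0.024] [ 0.002 -0.005 -0.969]
[-0.083  0.072  0.024] [ 0.002 -0.005 -0.969]
[-0.089  0.064  0.024] [ 0.002 -0.005 -0.969]
```

Request:
move_arm([
  {"dx": 0.04, "dy": 0.1, "dz": 0.02, "wx": 0, "wy": 0, "wz": -1},
  {"dx": 0.04, "dy": 0.1, "dz": 0.02, "wx": 0, "wy": 0, "wz": -1},
  {"dx": 0.03, "dy": 0.11, "dz": 0.02, "wx": 0, "wy": 0, "wz": -1},
  {"dx": 0.02, "dy": 0.11, "dz": 0.02, "wx": 0, "wy": 0, "wz": -1},
  {"dx": 0.01, "dy": 0.11, "dz": 0.02, "wx": 0, "wy": 0, "wz": -1},
])

```text
t: 11.55
tool_pos: [0.5856, 0.3127, 0.3115]
orientation: [[0.841, 0.541, 0.001], [0.541, -0.841, 0.0], [0.001, 0.0, -1.0]]
contact_force: [-0.7, 0.6, -0.9]
grip_width: 0.698
```

Request:
move_arm([
  {"dx": 0, "dy": 0.11, "dz": 0.02, "wx": 0, "wy": 0, "wz": -1},
  {"dx": -0.01, "dy": 0.11, "dz": 0.02, "wx": 0, "wy": 0, "wz": -1},
  {"dx": -0.02, "dy": 0.11, "dz": 0.02, "wx": 0, "wy": 0, "wz": -1},
  {"dx": -0.03, "dy": 0.11, "dz": 0.02, "wx": 0, "wy": 0, "wz": -1},
  {"dx": -0.04, "dy": 0.1, "dz": 0.02, "wx": 0, "wy": 0, "wz": -1},
])

```text
t: 12.05
tool_pos: [0.6003, 0.2892, 0.3065]
orientation: [[0.534, 0.845, 0.001], [0.845, -0.534, 0.0], [0.001, 0.001, -1.0]]
contact_force: [-0.9, 0.7, 0.4]
grip_width: 0.7
```

Request:
move_arm([
  {"dx": -0.05, "dy": 0.1, "dz": 0.02, "wx": 0, "wy": 0, "wz": -1},
  {"dx": -0.06, "dy": 0.1, "dz": 0.02, "wx": 0, "wy": 0, "wz": -1},
  {"dx": -0.06, "dy": 0.09, "dz": 0.02, "wx": 0, "wy": 0, "wz": -1},
  {"dx": -0.07, "dy": 0.09, "dz": 0.02, "wx": 0, "wy": 0, "wz": -1},
  {"dx": -0.08, "dy": 0.08, "dz": 0.02, "wx": 0, "wy": 0, "wz": -1},
])

```text
t: 12.55
tool_pos: [0.6155, 0.2655, 0.3015]
orientation: [[0.127, 0.992, 0.001], [0.992, -0.127, 0.0], [0.0, 0.001, -1.0]]
contact_force: [-0.4, 0.9, -0.4]
grip_width: 0.696
```

Run:
```python
from wo import *
plan([.6193,.2565,.28],90,2)
```

```text
t 12.55 from [0.6155 0.2655 0.3015] rot deg [ 0.06 -0.02 -7.27]
[-0.085  0.049  0.215] [ 0.006 -0.002 -0.727]
[-0.088  0.043  0.215] [ 0.006 -0.002 -0.727]
```

Request:
move_arm([
  {"dx": -0.08, "dy": 0.05, "dz": 0.2, "wx": 0, "wy": 0, "wz": -0.75},
  {"dx": -0.08, "dy": 0.04, "dz": 0.2, "wx": 0, "wy": 0, "wz": -0.75},
  {"dx": 0, "dy": 0, "dz": 0, "wx": 0, "wy": 0, "wz": 0},
  {"dx": 0, "dy": 0, "dz": 0, "wx": 0, "wy": 0, "wz": 0},
])

```text
t: 12.95
tool_pos: [0.6192, 0.2574, 0.2812]
orientation: [[0.002, 1.0, 0.001], [1.0, -0.002, 0.0], [0.0, 0.001, -1.0]]
contact_force: [-0.5, -0.3, 0.3]
grip_width: 0.7
```

Run:
```python
from wo import *
st,im=shot('w13'); plan([.6193,.2565,.152],90,4)
C=cam('wrist',st); j=im.copy()
P=[np.array([.6193+x,.2565+y,.106]) for x,y in [(-.008,-.055),(.008,-.055),(.008,.055),(-.008,.055)]]
cv2.polylines(j,[np.round(proj(C,P)).astype(int)],True,(255,0,255),1); save(j,'w13o.png')
```

```text
12.95 [0.6192 0.2574 0.2812] [[0.0017, 1.0, 0.0006], [1.0, -0.0017, 0.0001], [0.0001, 0.0006, -1.0]] [-0.5 -0.3  0.3] 0.7 dq 0.29
t 13.0 from [0.6192 0.2575 0.2813] rot deg [ 0.06 -0.02 -0.08]
[-0.005 -0.     0.647] [ 0.003 -0.001 -0.004]
[-0.005 -0.     0.647] [ 0.003 -0.001 -0.004]
[-0.005  0.     0.647] [ 0.003 -0.001 -0.004]
[-0.005  0.     0.647] [ 0.003 -0.001 -0.004]
```

View pics/w13o.png

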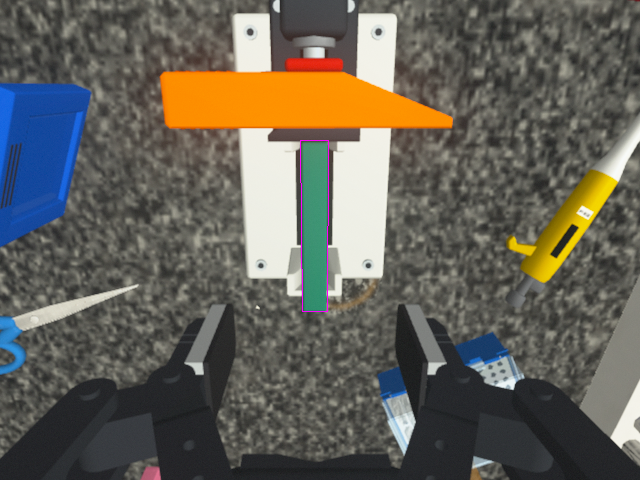

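Request:
move_arm([
  {"dx": -0.02, "dy": 0, "dz": 0.8, "wx": 0, "wy": 0, "wz": 0},
  {"dx": 0, "dy": 0, "dz": 0.8, "wx": 0, "wy": 0, "wz": 0},
  {"dx": 0, "dy": 0, "dz": 0.6, "wx": 0, "wy": 0, "wz": 0},
  {"dx": 0, "dy": 0, "dz": 0.38, "wx": 0, "wy": 0, "wz": 0},
  {"dx": 0, "dy": 0, "dz": 0, "wx": 0, "wy": 0, "wz": 0},
])

```text
t: 13.5
tool_pos: [0.6184, 0.2563, 0.1493]
orientation: [[0.001, 1.0, -0.004], [1.0, -0.001, -0.001], [-0.001, -0.004, -1.0]]
contact_force: [0.1, 0.6, 0.7]
grip_width: 0.698
```

Request:
move_arm([
  {"dx": 0, "dy": 0, "dz": 0, "wx": 0, "wy": 0, "wz": 0},
  {"dx": 0, "dy": 0, "dz": 0, "wx": 0, "wy": 0, "wz": 0},
  {"dx": 0, "dy": 0, "dz": 0, "wx": 0, "wy": 0, "wz": 0},
  {"dx": 0, "dy": 0, "dz": 0, "wx": 0, "wy": 0, "wz": 0},
  {"dx": 0, "dy": 0, "dz": 0, "wx": 0, "wy": 0, "wz": 0},
], claw=1, newtons=60)

```text
t: 14.0
tool_pos: [0.6195, 0.2565, 0.1529]
orientation: [[-0.0, 1.0, 0.002], [1.0, 0.0, 0.001], [0.001, 0.002, -1.0]]
contact_force: [-1.2, -0.3, 7.0]
grip_width: 0.175
```

Run:
```python
from wo import *
st,im=shot('w14')
```

```text
14.0 [0.6195 0.2565 0.1529] [[-0.0002, 1.0, 0.0021], [1.0, 0.0002, 0.0006], [0.0006, 0.0021, -1.0]] [-1.2 -0.3  7. ] 0.175 dq 0.05
```

View pics/w14.png

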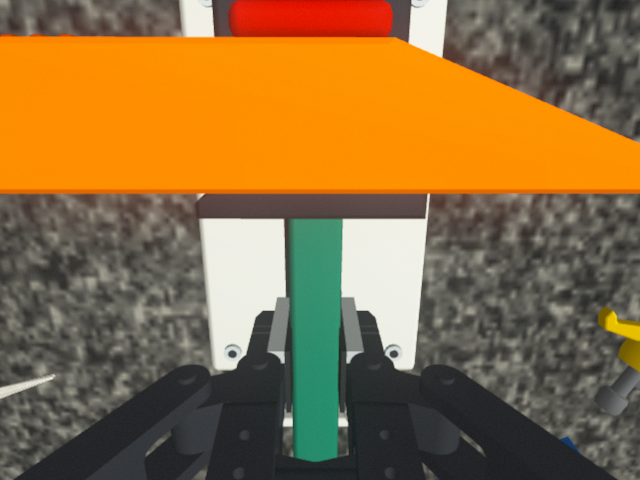

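Request:
move_arm([
  {"dx": 0, "dy": 0, "dz": -0.1, "wx": 0, "wy": 0, "wz": 0},
  {"dx": 0, "dy": 0, "dz": -0.3, "wx": 0, "wy": 0, "wz": 0},
  {"dx": 0, "dy": 0, "dz": -0.3, "wx": 0, "wy": 0, "wz": 0},
])

```text
t: 14.35
tool_pos: [0.6192, 0.2563, 0.1875]
orientation: [[-0.0, 1.0, 0.0], [1.0, 0.0, -0.0], [-0.0, 0.0, -1.0]]
contact_force: [0.3, 0.4, -1.8]
grip_width: 0.177
```

Request:
move_arm([
  {"dx": 0, "dy": 0, "dz": -0.4, "wx": 0, "wy": 0, "wz": 0},
  {"dx": 0, "dy": 0, "dz": -0.5, "wx": 0, "wy": 0, "wz": 0},
  {"dx": 0, "dy": 0, "dz": -0.5, "wx": 0, "wy": 0, "wz": 0},
  {"dx": 0, "dy": 0, "dz": -0.5, "wx": 0, "wy": 0, "wz": 0},
  {"dx": 0, "dy": 0, "dz": -0.4, "wx": 0, "wy": 0, "wz": 0},
])

```text
t: 14.85
tool_pos: [0.6191, 0.2563, 0.3044]
orientation: [[-0.0, 1.0, 0.002], [1.0, 0.0, 0.001], [0.001, 0.002, -1.0]]
contact_force: [-0.6, -0.1, -1.7]
grip_width: 0.178
```

Run:
```python
from wo import *
st,im=shot('w15'); 
im=cams.capture('scene'); save(cv2.resize(im[150:350,150:450],None,fx=2.6,fy=2.6,interpolation=2),'scene15.png')
plan([.5995,-.255,.305],93,14)
```

```text
14.85 [0.6191 0.2563 0.3044] [[-0.0003, 1.0, 0.0023], [1.0, 0.0003, 0.0006], [0.0006, 0.0023, -1.0]] [-0.6 -0.1 -1.7] 0.178 dq 22.9
t 14.95 from [0.6196 0.2565 0.3055] rot deg [ 0.34 -0.09 -2.98]
[-0.731 -0.029 -0.001] [ 0.005 -0.001 -0.043]
[-0.731 -0.032 -0.001] [ 0.005 -0.001 -0.043]
[-0.73  -0.034 -0.001] [ 0.005 -0.001 -0.043]
[-0.73  -0.037 -0.   ] [ 0.005 -0.001 -0.043]
[-0.73 -0.04 -0.  ] [ 0.005 -0.001 -0.043]
[-0.73  -0.043 -0.   ] [ 0.005 -0.001 -0.043]
[-0.73  -0.045 -0.   ] [ 0.005 -0.001 -0.043]
[-0.73  -0.048 -0.   ] [ 0.005 -0.001 -0.043]
[-0.729 -0.051  0.   ] [ 0.005 -0.001 -0.043]
[-0.729 -0.053  0.   ] [ 0.005 -0.001 -0.043]
[-0.729 -0.056  0.   ] [ 0.005 -0.001 -0.043]
[-0.729 -0.059  0.   ] [ 0.005 -0.001 -0.043]
[-0.729 -0.061  0.   ] [ 0.005 -0.001 -0.043]
[-0.728 -0.064  0.001] [ 0.005 -0.001 -0.043]
```

View pics/w15.png

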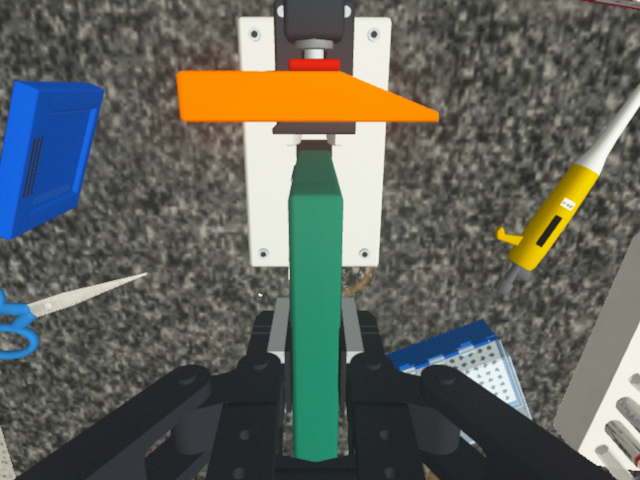

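View pics/scene15.png

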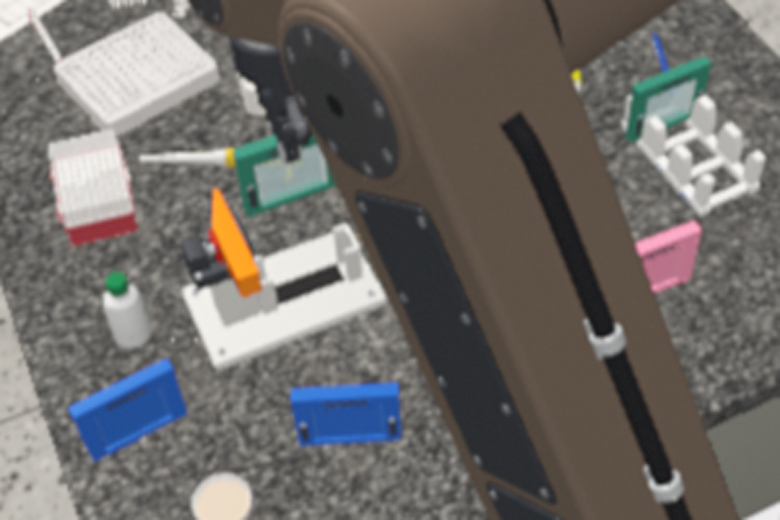

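Request:
move_arm([
  {"dx": -0.4, "dy": -0.03, "dz": 0, "wx": 0, "wy": 0, "wz": -0.04},
  {"dx": -0.73, "dy": -0.03, "dz": 0, "wx": 0, "wy": 0, "wz": -0.04},
  {"dx": -0.73, "dy": -0.03, "dz": 0, "wx": 0, "wy": 0, "wz": -0.04},
  {"dx": -0.73, "dy": -0.04, "dz": 0, "wx": 0, "wy": 0, "wz": -0.04},
  {"dx": -0.73, "dy": -0.04, "dz": 0, "wx": 0, "wy": 0, "wz": -0.04},
])

```text
t: 15.45
tool_pos: [0.6114, 0.0889, 0.3007]
orientation: [[-0.018, 1.0, -0.001], [1.0, 0.018, -0.0], [-0.0, -0.001, -1.0]]
contact_force: [0.1, -0.7, -1.2]
grip_width: 0.173
```

Request:
move_arm([
  {"dx": -0.73, "dy": -0.04, "dz": 0, "wx": 0, "wy": 0, "wz": -0.04},
  {"dx": -0.73, "dy": -0.05, "dz": 0, "wx": 0, "wy": 0, "wz": -0.04},
  {"dx": -0.73, "dy": -0.05, "dz": 0, "wx": 0, "wy": 0, "wz": -0.04},
  {"dx": -0.73, "dy": -0.05, "dz": 0, "wx": 0, "wy": 0, "wz": -0.04},
  {"dx": -0.73, "dy": -0.05, "dz": 0, "wx": 0, "wy": 0, "wz": -0.04},
])

```text
t: 15.95
tool_pos: [0.6039, -0.0939, 0.3008]
orientation: [[-0.035, 0.999, -0.001], [0.999, 0.035, 0.0], [0.0, -0.001, -1.0]]
contact_force: [-0.0, -0.5, -2.0]
grip_width: 0.175
```

Request:
move_arm([
  {"dx": -0.73, "dy": -0.05, "dz": 0, "wx": 0, "wy": 0, "wz": -0.04},
  {"dx": -0.73, "dy": -0.06, "dz": 0, "wx": 0, "wy": 0, "wz": -0.04},
  {"dx": -0.73, "dy": -0.06, "dz": 0, "wx": 0, "wy": 0, "wz": -0.04},
  {"dx": -0.6, "dy": -0.06, "dz": 0, "wx": 0, "wy": 0, "wz": -0.04},
  {"dx": -0.3, "dy": 0, "dz": 0, "wx": 0, "wy": 0, "wz": -0.04},
])

```text
t: 16.45
tool_pos: [0.5987, -0.2496, 0.3006]
orientation: [[-0.051, 0.999, -0.001], [0.999, 0.051, 0.0], [0.0, -0.001, -1.0]]
contact_force: [0.5, 0.6, -0.8]
grip_width: 0.177
```

Request:
move_arm([
  {"dx": 0, "dy": 0, "dz": 0, "wx": 0, "wy": 0, "wz": 0},
  {"dx": 0, "dy": 0, "dz": 0, "wx": 0, "wy": 0, "wz": 0},
  {"dx": 0, "dy": 0, "dz": 0, "wx": 0, "wy": 0, "wz": 0},
])

```text
t: 16.75
tool_pos: [0.5994, -0.2461, 0.3012]
orientation: [[-0.054, 0.999, -0.0], [0.999, 0.054, 0.0], [0.0, -0.0, -1.0]]
contact_force: [-0.0, -0.1, -1.9]
grip_width: 0.175
```

```bash
cat > ro.py <<'E'
from wo import *
S=np.array([.5995,-.260]);A=np.radians(3.)
def ro(n,S=S,A=A):
    st,im=pickle.load(open(n+'.pkl','rb')); C=cam('wrist',st); j=im.copy()
    X=np.array([np.cos(A),np.sin(A)]);Y=np.array([-X[1],X[0]])
    f=lambda x,y,z:np.r_[S+x*X+y*Y,z]
    for x0,x1 in ((17,38),(-38,-17),(72,88),(-88,-72)):
        for y in (38,-38):
            P=[f(a/1e3,b/1e3,.059) for a,b in ((x0,y-6),(x1,y-6),(x1,y+6),(x0,y+6))]
            cv2.polylines(j,[np.round(proj(C,P)).astype(int)],True,(255,0,0),1)
    P=[f(a/1e3,b/1e3,.104) for a,b in ((47,-55),(63,-55),(63,55),(47,55))]
    cv2.polylines(j,[np.round(proj(C,P)).astype(int)],True,(255,0,255),1)
    R=np.array(st['orientation']);p=np.array(st['tool_pos'])
    for h in (.0469,.1389):
        P=[p+R@np.array([a/1e3,b/1e3,h]) for a,b in ((-55,-8),(55,-8),(55,8),(-55,8))]
        cv2.polylines(j,[np.round(proj(C,P)).astype(int)],True,(0,0,255),1)
    save(j,n+'o.png')
E
python3 - <<'E'
from ro import *
st,im=shot('w16'); ro('w16'); plan([.5995,-.26,.20],93,4)
E
```

```text
16.75 [ 0.5994 -0.2461  0.3012] [[-0.0537, 0.9986, -0.0003], [0.9986, 0.0537, 0.0003], [0.0003, -0.0002, -1.0]] [-0.  -0.1 -1.9] 0.175 dq 0.2
t 16.8 from [ 0.5995 -0.246   0.3013] rot deg [-0.01 -0.01  0.09]
[-0.07  -0.004  0.506] [-0.    -0.     0.005]
[-0.07  -0.004  0.506] [-0.    -0.     0.005]
[-0.07  -0.004  0.506] [-0.    -0.     0.005]
[-0.07  -0.004  0.506] [-0.    -0.     0.005]
```

View pics/w16o.png

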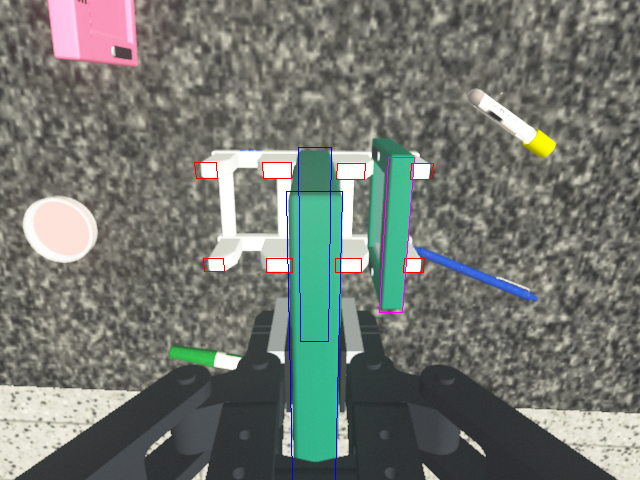

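Request:
move_arm([
  {"dx": -0.14, "dy": 0, "dz": 0.3, "wx": 0, "wy": 0, "wz": 0},
  {"dx": -0.14, "dy": 0, "dz": 0.5, "wx": 0, "wy": 0, "wz": 0},
  {"dx": 0, "dy": 0, "dz": 0.5, "wx": 0, "wy": 0, "wz": 0},
  {"dx": 0, "dy": 0, "dz": 0.5, "wx": 0, "wy": 0, "wz": 0},
  {"dx": 0, "dy": 0, "dz": 0.2, "wx": 0, "wy": 0, "wz": 0},
])

```text
t: 17.3
tool_pos: [0.5993, -0.2608, 0.198]
orientation: [[-0.053, 0.999, -0.004], [0.999, 0.053, 0.002], [0.002, -0.003, -1.0]]
contact_force: [1.0, -0.7, -1.9]
grip_width: 0.175
```

Request:
move_arm([
  {"dx": 0, "dy": 0, "dz": 0, "wx": 0, "wy": 0, "wz": 0},
  {"dx": 0, "dy": 0, "dz": 0, "wx": 0, "wy": 0, "wz": 0},
])

```text
t: 17.5
tool_pos: [0.6004, -0.2614, 0.2018]
orientation: [[-0.053, 0.999, 0.001], [0.999, 0.053, -0.001], [-0.001, 0.001, -1.0]]
contact_force: [-0.2, 0.1, -0.3]
grip_width: 0.174
```

Run:
```python
from ro import *
st,im=shot('w17'); ro('w17'); plan([.5995,-.26,.152],93,1)
```

```text
17.5 [ 0.6004 -0.2614  0.2018] [[-0.0529, 0.9986, 0.0007], [0.9986, 0.0529, -0.0005], [-0.0006, 0.0007, -1.0]] [-0.2  0.1 -0.3] 0.174 dq 0.87
t 17.55 from [ 0.6005 -0.2615  0.2023] rot deg [0.08 0.06 0.03]
[ 0.032 -0.02   1.007] [0.017 0.012 0.006]
```

View pics/w17o.png

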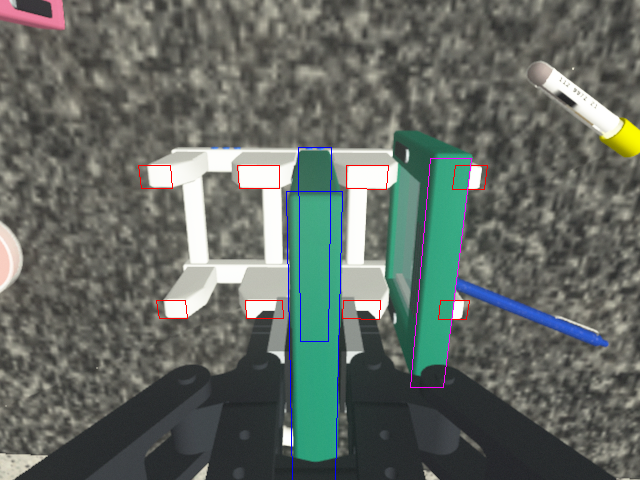

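Request:
move_arm([
  {"dx": 0, "dy": -0.01, "dz": 0.35, "wx": 0, "wy": 0, "wz": 0},
  {"dx": 0, "dy": 0, "dz": 0.3, "wx": 0, "wy": 0, "wz": 0},
  {"dx": 0, "dy": 0, "dz": 0.2, "wx": 0, "wy": 0, "wz": 0},
  {"dx": 0, "dy": 0, "dz": 0.1, "wx": 0, "wy": 0, "wz": 0},
  {"dx": 0, "dy": 0, "dz": 0, "wx": 0, "wy": 0, "wz": 0},
])

```text
t: 18.05
tool_pos: [0.5995, -0.2613, 0.1532]
orientation: [[-0.053, 0.999, -0.001], [0.999, 0.053, 0.0], [0.0, -0.001, -1.0]]
contact_force: [-0.3, -0.9, -1.9]
grip_width: 0.178
```

Request:
move_arm([
  {"dx": 0, "dy": 0, "dz": 0.04, "wx": 0, "wy": 0, "wz": 0},
  {"dx": 0, "dy": 0, "dz": 0.02, "wx": 0, "wy": 0, "wz": 0},
  {"dx": 0, "dy": 0, "dz": 0, "wx": 0, "wy": 0, "wz": 0},
])

```text
t: 18.35
tool_pos: [0.5997, -0.2614, 0.151]
orientation: [[-0.053, 0.999, 0.0], [0.999, 0.053, -0.0], [-0.0, 0.0, -1.0]]
contact_force: [0.0, -0.6, -2.0]
grip_width: 0.179
```

Request:
move_arm([
  {"dx": 0, "dy": 0, "dz": 0.03, "wx": 0, "wy": 0, "wz": 0},
  {"dx": 0, "dy": 0, "dz": 0, "wx": 0, "wy": 0, "wz": 0},
  {"dx": 0, "dy": 0, "dz": 0.02, "wx": 0, "wy": 0, "wz": 0},
  {"dx": 0, "dy": 0, "dz": 0, "wx": 0, "wy": 0, "wz": 0},
])

```text
t: 18.75
tool_pos: [0.5998, -0.2615, 0.1508]
orientation: [[-0.053, 0.999, 0.002], [0.999, 0.053, -0.001], [-0.001, 0.002, -1.0]]
contact_force: [-5.2, 2.4, 19.1]
grip_width: 0.176
```

Run:
```python
from ro import *
st,im=shot('w18'); ro('w18')
```

```text
18.75 [ 0.5998 -0.2615  0.1508] [[-0.0528, 0.9986, 0.0019], [0.9986, 0.0528, -0.0012], [-0.0013, 0.0018, -1.0]] [-5.2  2.4 19.1] 0.176 dq 0.09
```

View pics/w18o.png

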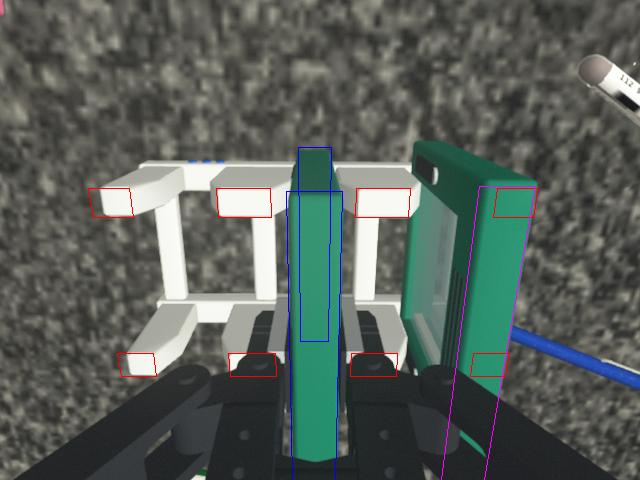

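Request:
move_arm([
  {"dx": 0, "dy": 0, "dz": -0.02, "wx": 0, "wy": 0, "wz": 0},
  {"dx": 0, "dy": 0, "dz": 0, "wx": 0, "wy": 0, "wz": 0},
])

```text
t: 19.0
tool_pos: [0.5998, -0.2615, 0.1509]
orientation: [[-0.053, 0.999, 0.001], [0.999, 0.053, -0.001], [-0.001, 0.001, -1.0]]
contact_force: [-3.1, 0.2, 10.1]
grip_width: 0.178
```

Request:
move_arm([
  {"dx": 0, "dy": 0, "dz": 0, "wx": 0, "wy": 0, "wz": 0},
  {"dx": 0, "dy": 0, "dz": 0, "wx": 0, "wy": 0, "wz": 0},
  {"dx": 0, "dy": 0, "dz": 0, "wx": 0, "wy": 0, "wz": 0},
], claw=0.25)

```text
t: 19.3
tool_pos: [0.5996, -0.2614, 0.1492]
orientation: [[-0.053, 0.999, 0.0], [0.999, 0.053, -0.0], [-0.0, 0.0, -1.0]]
contact_force: [-0.2, 0.3, -0.1]
grip_width: 0.374
```

Run:
```python
from ro import *
st,im=shot('w19')
```

```text
19.3 [ 0.5996 -0.2614  0.1492] [[-0.0526, 0.9986, 0.0001], [0.9986, 0.0526, -0.0001], [-0.0001, 0.0001, -1.0]] [-0.2  0.3 -0.1] 0.374 dq 0.1
```

View pics/w19.png

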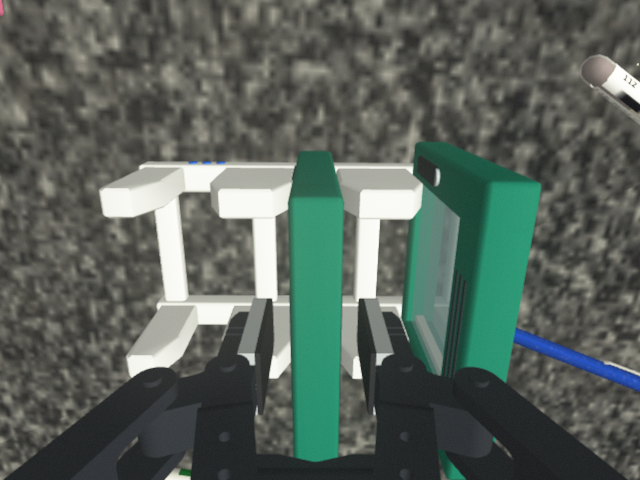

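Released cleanly: both pads stand clear of the bar (columns 290 to 342). Going straight up.

Request:
move_arm([
  {"dx": 0, "dy": 0, "dz": -0.3, "wx": 0, "wy": 0, "wz": 0},
  {"dx": 0, "dy": 0, "dz": -0.6, "wx": 0, "wy": 0, "wz": 0},
  {"dx": 0, "dy": 0, "dz": -0.8, "wx": 0, "wy": 0, "wz": 0},
  {"dx": 0, "dy": 0, "dz": -0.8, "wx": 0, "wy": 0, "wz": 0},
  {"dx": 0, "dy": 0, "dz": -0.7, "wx": 0, "wy": 0, "wz": 0},
])

```text
t: 19.85
tool_pos: [0.5995, -0.2613, 0.3126]
orientation: [[-0.053, 0.999, 0.002], [0.999, 0.053, -0.001], [-0.001, 0.002, -1.0]]
contact_force: [0.6, 0.5, 0.4]
grip_width: 0.373
```

Request:
move_arm([
  {"dx": -0.8, "dy": 0, "dz": -0.3, "wx": 0, "wy": 0, "wz": 0},
  {"dx": -0.8, "dy": 0, "dz": 0, "wx": 0, "wy": 0, "wz": 0},
  {"dx": 0, "dy": 0, "dz": 0, "wx": 0, "wy": 0, "wz": 0},
  {"dx": 0, "dy": 0, "dz": 0, "wx": 0, "wy": 0, "wz": 0},
])

```text
t: 20.25
tool_pos: [0.6034, -0.3417, 0.3247]
orientation: [[-0.051, 0.999, 0.0], [0.999, 0.051, 0.0], [0.0, 0.0, -1.0]]
contact_force: [-0.3, -0.2, 0.5]
grip_width: 0.375
```

Run:
```python
from ro import *
st,im=shot('w20'); C=cam('wrist',st); j=im.copy()
X=np.array([np.cos(A),np.sin(A)]);Y=np.array([-X[1],X[0]])
for x0 in (0,55):
    P=[np.r_[S+(x0+a)/1e3*X+b/1e3*Y,.104] for a,b in ((-8,-55),(8,-55),(8,55),(-8,55))]
    cv2.polylines(j,[np.round(proj(C,P)).astype(int)],True,(255,0,255),1)
save(j,'w20o.png')
im=cams.capture('scene'); save(cv2.resize(im[150:350,150:450],None,fx=2.6,fy=2.6,interpolation=2),'scene20.png')
im=cams.capture('top'); save(cv2.resize(im[180:310,170:350],None,fx=4.4,fy=4.4,interpolation=2),'top20.png')
```

```text
20.25 [ 0.6034 -0.3417  0.3247] [[-0.0513, 0.9987, 0.0001], [0.9987, 0.0513, 0.0001], [0.0001, 0.0001, -1.0]] [-0.3 -0.2  0.5] 0.375 dq 1.6
```

View pics/w20o.png

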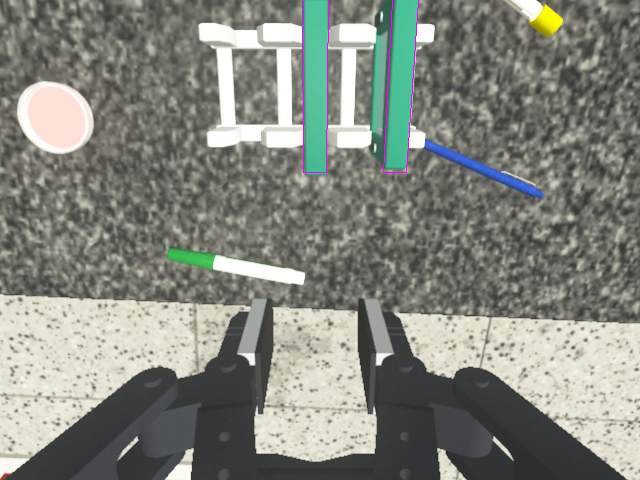

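View pics/scene20.png

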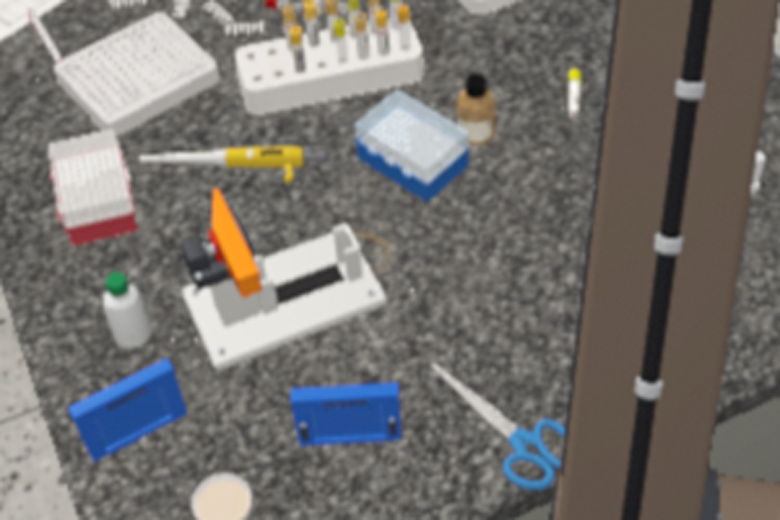

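View pics/top20.png

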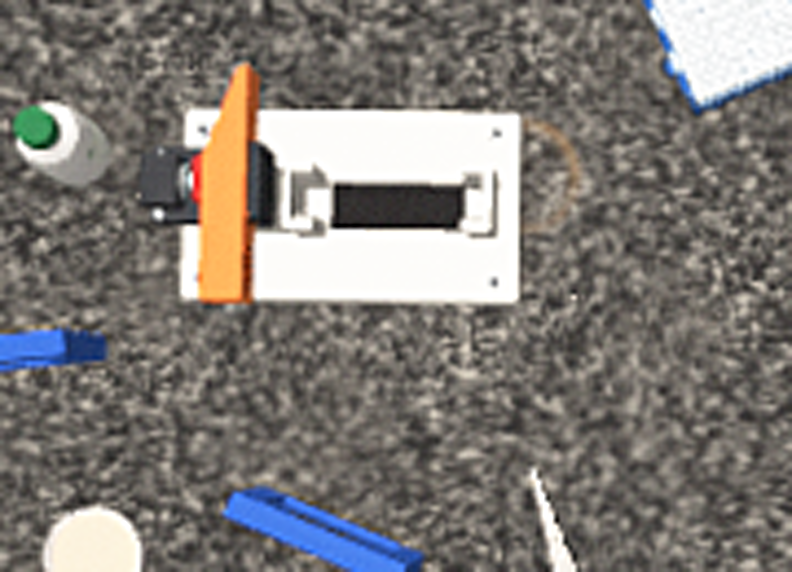

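The wrist view shows the cassette in the middle slot, matching the outline predicted for a fully seated one. Both other views show the wedge still in the gap and the red plate held back. Handing in.

```bash
python3 -c "
from h import *
print(r.hand_in())"
```

```text
the job is handed in; nothing more can be done
None
```

The cassette is in the middle slot of the drain rack, and the orange wedge still holds the catch open. I handed the job in at about 20 s of the 54 s allowed; it reported no verdict.

**What I did:** I pushed the wedge in along the fence, with pushing force peaking near 10 N as expected. I let go, saw that it stayed, then lifted the cassette straight out and lowered it into the slot until it touched the floor. Contact came at the predicted height (TCP 0.151 m), and I released with the jaws only partly open to clear the stored cassette.

**Last checks:**
- **Placed cassette:** its top outline in the wrist view lies on the outline predicted for a fully seated one (z = 104 mm), within about a pixel.
- **Stored cassette:** it stands as before. It sits 1–2 mm and a slight turn off the slot's exact centre, as it already did before I reached the rack.
- **Wedge and catch:** the top and scene views show the wedge in the gap with the red plate held back. I could see the catch only in pictures, so its opening in mm was not read.
- **Bottles and dish:** the bottles and dish look undisturbed; I judged this by eye and did not measure it.
- **Robot:** nothing touched at the end; contact force was under 1 N.

**What went wrong:** the first set of moves was refused because every row needs all six numbers, and I resent it. One move also stopped about 25 mm short of target, so I planned the following moves from the measured pose. Neither affected the result.

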